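# Push the tooling crate home and slide the cabinet door shut

### The job

The heavy grey tooling crate stands in the doorway of the low green cabinet and keeps its sliding door from closing. Without lifting it or letting it tip or rock, push the crate straight in until its far side sits squarely against the cabinet's back wall, then push the stiff door fully shut by its orange plate. Leave the boring head, insert cases, arbor and spanner where they are.

Things in the scene. Friction and masses are not known exactly. Their poses are not given: they have to be found in the camera images.
- cabinet: Fixed low pale green cabinet, open on top. Origin: floor level, middle of doorway, on door line. Its x points in through the doorway (to the robot's right), y along the door track away from the robot, z up. Walls 60 mm high (rims to 65), 6 thick; inner faces: back x=+112 mm, ends y=-115 and y=+325; end walls begin at x=-12. Its floor is the work surface (z=0); the door track (x=0) is flush.
- crate: Heavy blue-grey crate, 92 mm (x, depth) by 112 (y) by 110 high, flat handle on lid to 118; 0.7 to 1 kg; slick sides, grippy rubber sole 8 mm thick. Origin: centre of underside. Starts across the door line, up to 0.14 rad off the cabinet's yaw. Pushed below 40 mm it slides; pushed near the top it tips. Home, its origin is at x=+66 mm in the cabinet's frame; any y there from -55 to +10 mm will do.
- door (a joint): Stiff sliding door's position in m: 0 shut, grows as it slides open along the cabinet's +y, to 0.215 at most. Starts at 0.175 to 0.20. About 5 N moves it; it stays where left. Dark green panel 10 mm thick (x=-5 to +5 mm in the cabinet's frame), 200 wide (y=-100 to +100 mm when shut), 60 high.
- push_plate (a point): Middle of the +y face of the door's orange push plate; moves with the door. The plate stands square to the track, 6 mm thick along y; in the cabinet's frame it spans x=-36 to +5 mm, 56 to 116 mm high. This point: x=-18 mm, 95 mm high, y = -47 mm + door value. Push this face towards the cabinet's -y (towards the robot) to shut the door.
- boring_head: Loose chrome boring head, round, 50 mm diameter, 52 mm high, origin under its centre. Stands on the cabinet floor behind the open door. Bystander.
- insert_cases: Loose stack of three clear plastic insert cases, 52 x 44 x 45 mm high, origin under its centre, on the cabinet floor behind the open door. Bystander.
- arbor: Loose upright aluminium arbor, foot 42 mm diameter, 50 mm high, origin under its centre, on the cabinet floor behind the open door. Bystander.
- spanner: Loose flat brass spanner wrench, about 142 mm long along its x (from x = -79 to +63 mm), 36 mm at the head, 7 mm thick, origin under it, lying outside, in front of the open door. Bystander.
Not all that is in view belongs to the job. Of the things that look like the crate, take the one that is farthest to the robot's right at the start.

How it is judged:
By the outcome, as a careful person would: the job done as asked, in the order asked, and still so for the second after the job is handed in, with the robot touching nothing.
It also fails if it takes over 61 s, if anything falls off the work surface, if the arm or the gripper's body presses on something with over 40 N, if the wrist force passes 120 N, or if a joint passes its speed limit or range.

### The arm

A 6-joint arm with a two-finger parallel gripper is mounted at the origin on the work surface. World frame = base frame: x ahead of the robot, y to its left, z up, the work surface at z = 0. Lengths are in m, angles in rad, forces in N, time in s.
With the tool pointing down it reaches from about 0.375 to 0.975 m from the base axis. Payload 3.8 kg.
Tool frame: the origin (TCP) lies at the very end of the fingers, on their centre line; the grasp point (between the pads) lies 19 mm behind it; z points along the fingers, x is the direction in which the jaws open and shut, and the axes are right-handed (so a half turn about z gives the same grasp; the last joint's range is limited). The gripper opens to 88 mm and grips with 3 to 60 N. Pads are 18 mm wide; open, the fingers measure 123 mm over their backs; the gripper's body (75 mm by 187 mm) begins 45 mm behind the grasp point.
Start: joints at [1.274, 0.264, 1.604, -0, 1.274, -0.037], TCP at [0.173, 0.652, 0.239] pointing down, gripper open.
Joint ranges: [-2.63, 2.63], [-0.94, 2.18], [0.31, 2.57], [-1.31, 4.45], [0, 2.66], [-2.55, 2.55]. Speed limits (rad/s): [2.57, 2.57, 3.14, 3.14, 3.14, 3.14].

### API

Orientations are given as a rotation vector (axis times angle).
In Python, from bench import manip gives the robot as it stands.
- The arm moves only by the shell command python3 -m jog 'ROWS' [FORCE]. ROWS is JSON, a list of rows, each an object with "dp": the shift along the world's x, y, z in units of 50 mm (1.0 is 50 mm), a list of three; "spin": the turn about the world's z in units of 8 degrees (1.0 is 8 degrees); "hand": the finger opening in mm, from 0 to 88.1. A call has 1 to 5 rows; each row is the pose to reach, as a shift and turn from the pose measured when the call began; what a row does not reach only later rows make up. A row lasts 1/10 s, in which the tool goes at most 50 mm and 8.59 degrees, less where a joint would pass 70% of its speed; a pose out of reach is approached as far as the arm can. A call with a gripper value outside its range is refused whole. The fingers move at their own pace and stop on an object; FORCE is the grip in N (left out, the last holds). Time passes only in rows, so rows that repeat a pose let the fingers close. It gives the time, the measured TCP pose, the force and the opening at its end, in the units of the state.
- manip.read_state(): the state, without advancing time (a new reading comes with each control period).
- manip.get_image(name): name is "scene" or "top" or "wrist"; returns (picture, depth): 420x560x3 uint8, red, green, blue; 420x560 float32, m along the optical axis (not along the pixel's ray), 0 where there is no reading.
- manip.get_calibration(name): a dict with "K" (3x3 intrinsics, pixels), "T" (4x4, takes a point from camera to world coordinates). Camera axes: x right, y up, looking along -z (the intrinsics and any distortion apply to the point x, -y, -z); pixel columns grow to the right and rows downward; lengths in m; the calibration is good to about 2 mm. A picture is of the moment at which its call begins: read the wrist's pose just before it. get_calibration takes no time and is no camera call; for the wrist camera it gives the pose at the moment of the call.
- manip.finish_job(): hands the job in, once; it reports no verdict.
The state is a dict: "t": time; "joint_pos": joint angles; "qd": joint speeds; "tau": joint torques, N m; "tcp_pos": TCP position; "orientation": TCP orientation; "ft_force": force on the tool from outside, world axes, zero at the start; "wrist_torque": the same for the moment, N m; "opening": opening from 0.0 (shut) to 1.0 (fully open).
Only numpy, scipy, OpenCV 4.12 (cv2) and the standard library are available. Lean on these libraries where they do the work, as an engineer would, in place of code of your own. Each camera call takes 0.05 s, during which the arm holds its last target.

## Working session

There is one attempt and no reset: what is moved stays moved. The work goes in short steps, Python scripts to look and compute and a shell command to move; the robot and the scene stay as the last step left them, time stands still between calls to the robot, and variables do not carry over. Pictures are saved under pics/ and viewed, and the job is handed in when it is done.

```bash
mkdir -p pics; ls; python3 - <<'E'
from bench import manip
import cv2,json
for n in("scene","top","wrist"):
    im,d=manip.get_image(n); c=manip.get_calibration(n)
    cv2.imwrite(f"pics/{n}0.png",im[:,:,::-1])
    import numpy as np
    np.savez(f"pics/{n}0.npz",im=im,d=d,K=c["K"],T=c["T"]); print(n,np.round(c["K"],1).tolist(),np.round(c["T"],3).tolist(),[k for k in c])
print(manip.read_state())
E
```

```text
pics
scene [[444.8, 0.0, 285.1], [0.0, 444.8, 213.2], [0.0, 0.0, 1.0]] [[0.719, -0.455, 0.526, 1.126], [0.695, 0.492, -0.524, -0.419], [-0.02, 0.742, 0.67, 0.804], [0.0, 0.0, 0.0, 1.0]] ['K', 'T']
top [[463.1, 0.0, 280.4], [0.0, 463.1, 204.3], [0.0, 0.0, 1.0]] [[0.019, 0.988, -0.152, 0.464], [-1.0, 0.019, -0.003, 0.133], [0.0, 0.152, 0.988, 0.899], [0.0, 0.0, 0.0, 1.0]] ['K', 'T']
wrist [[303.1, 0.0, 284.1], [0.0, 303.1, 204.3], [0.0, 0.0, 1.0]] [[0.256, -0.932, -0.255, 0.107], [0.967, 0.247, 0.069, 0.669], [-0.001, -0.264, 0.964, 0.385], [0.0, 0.0, 0.0, 1.0]] ['K', 'T']
{'t': 0.15, 'joint_pos': array([ 1.27409144e+00,  2.64562863e-01,  1.60504529e+00, -4.87637772e-05,
        1.27369628e+00, -3.68776064e-02]), 'qd': array([ 9.36143488e-05, -1.94904416e-03, -3.67751290e-03, -6.91737272e-04,
       -3.27919233e-04,  1.61979639e-04]), 'tau': array([ 1.00954087e-03, -5.02845454e+01, -3.57470727e+01,  7.28715677e-02,
        2.48756970e-02, -9.35505182e-05]), 'tcp_pos': array([0.17326009, 0.65182201, 0.23769374]), 'orientation': array([ 2.48967468e+00,  1.91432629e+00, -2.14741173e-03]), 'ft_force': array([ 0.14216185, -0.28834333, -0.00245744]), 'wrist_torque': array([-0.01836804, -0.01012132,  0.03039507]), 'opening': 1.0034279611864965}
```

View pics/scene0.png

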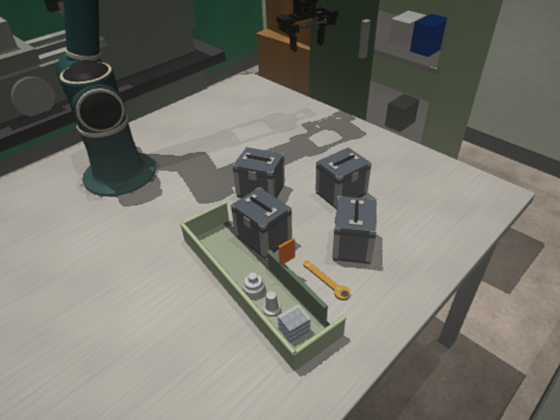

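View pics/top0.png

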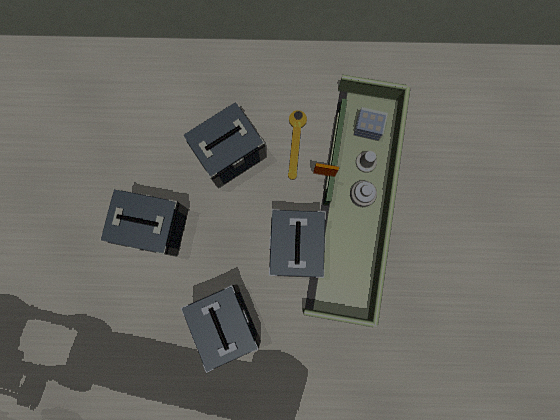

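The scene view shows four grey crates. In the top view they are at (298,242), (225,143), (145,222) and (220,327). The one at (298,242) is farthest right, which is the robot's right (-y), and it stands in the cabinet doorway, so it is the one meant. The orange plate is at (326,170) and the spanner at (296,145). Next I'll confirm with a crop and measure.

```bash
cat > h.py <<'E'
import numpy as np,cv2
def load(n):
    f=np.load(f"pics/{n}.npz"); return f["im"],f["d"],f["K"],f["T"]
def cloud(im,d,K,T):
    h,w=d.shape; u,v=np.meshgrid(np.arange(w),np.arange(h))
    P=np.stack([(u-K[0,2])/K[0,0]*d,-(v-K[1,2])/K[1,1]*d,-d],-1)
    W=P@T[:3,:3].T+T[:3,3]; W[d<=0]=np.nan; return W
def snap(n,tag):
    from bench import manip
    c=manip.get_calibration(n); im,d=manip.get_image(n)
    np.savez(f"pics/{tag}.npz",im=im,d=d,K=c["K"],T=c["T"]); cv2.imwrite(f"pics/{tag}.png",im[:,:,::-1]); return im,d,c["K"],c["T"]
E
python3 - <<'E'
from h import *
im,d,K,T=load("top0")
cv2.imwrite("pics/crop0.png",cv2.resize(im[60:340,250:430,::-1],None,fx=2.1,fy=2.1,interpolation=cv2.INTER_CUBIC))
W=cloud(im,d,K,T)
hsv=cv2.cvtColor(im,cv2.COLOR_RGB2HSV)
for (u,v) in [(373,84),(405,150),(378,310),(330,318),(298,242),(280,215),(345,280),(331,150),(326,168),(365,188),(371,118),(296,150),(200,250)]:
    print((u,v),hsv[v,u],np.round(W[v,u],4))
E
```

```text
(373, 84) [43 71 68] [ 0.8273 -0.0362  0.0617]
(405, 150) [ 18  21 119] [ 0.7164 -0.1114 -0.0011]
(378, 310) [ 38  58 123] [ 0.4064 -0.0402  0.0618]
(330, 318) [ 41  78 121] [0.3914 0.045  0.0662]
(298, 242) [ 0 68 15] [0.5198 0.1048 0.1184]
(280, 215) [104  39  85] [0.5661 0.136  0.1102]
(345, 280) [ 33  36 128] [ 0.4572  0.0092 -0.0018]
(331, 150) [34 55 37] [0.7059 0.0397 0.0269]
(326, 168) [  6 255  38] [0.6498 0.0575 0.1123]
(365, 188) [113  16 130] [ 0.6274 -0.0211  0.0514]
(371, 118) [ 23  36 112] [ 0.7655 -0.0349  0.0455]
(296, 150) [ 23 180 125] [0.7101 0.107  0.007 ]
(200, 250) [ 18  29 113] [5.092e-01 2.897e-01 4.000e-04]
```

View pics/crop0.png

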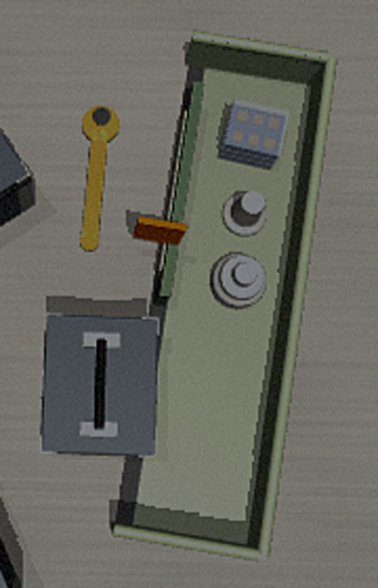

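The crop confirms it: the blue-grey crate straddles the door line, and the door panel is open beyond it. I'll fit poses now.

```bash
cat > fit.py <<'E'
from h import *
def cab(W,im):
    hsv=cv2.cvtColor(im,cv2.COLOR_RGB2HSV)
    m=(W[...,2]>.055)&(W[...,2]<.072)&(hsv[...,0]>25)&(hsv[...,0]<60)&(W[...,0]>.35)&(W[...,0]<.9)&(W[...,1]<.09)&(W[...,1]>-.15)
    return m,hsv
def crate(W,lo=.104,hi=.114,c=(.52,.105),r=.1):
    m=(W[...,2]>lo)&(W[...,2]<hi)&(np.hypot(W[...,0]-c[0],W[...,1]-c[1])<r)
    m=cv2.morphologyEx(m.astype(np.uint8),cv2.MORPH_OPEN,np.ones((3,3)))
    n,l,s,ce=cv2.connectedComponentsWithStats(m); k=1+np.argmax(s[1:,4]); return l==k
E
python3 - <<'E'
from fit import *
im,d,K,T=load("top0"); W=cloud(im,d,K,T)
m,hsv=cab(W,im)
P=W[m][:,:2]
print(len(P)); 
cv2.imwrite("pics/mask0.png",(m*255).astype(np.uint8))
# iterative: back wall = points near lowest-y line
from scipy import stats
# back rim line: initial from px (407,90),(377,320)
a=W[90,407];b=W[315,377];print(a,b)
r=cv2.minAreaRect(P.astype(np.float32)); print(r)
print(cv2.boxPoints(r))
mc=crate(W); r=cv2.minAreaRect(W[mc][:,:2].astype(np.float32)); print("crate",r,W[mc].mean(0)); print(cv2.boxPoints(r))
mo=(hsv[...,0]<12)&(hsv[...,1]>180)&(W[...,2]>.02)&(W[...,0]>.55)&(W[...,0]<.75)&(abs(W[...,1]-.05)<.06)
Q=W[mo];Qt=Q[Q[:,2]>.105];print("plate",len(Q),len(Qt),Qt.mean(0),cv2.boxPoints(cv2.minAreaRect(Qt[:,:2].astype(np.float32))))
E
```

```text
2406
[ 0.81578881 -0.10026989  0.06336842] [ 0.3979864  -0.0377796   0.06443915]
((0.6109139323234558, -0.008543185889720917), (0.1317862719297409, 0.4554886221885681), 81.51419830322266)
[[ 0.37593937 -0.04010802]
 [ 0.8264415  -0.10732189]
 [ 0.8458885   0.02302165]
 [ 0.39538634  0.09023552]]
crate ((0.5194290280342102, 0.10601650178432465), (0.09326828271150589, 0.11321482062339783), 88.74698638916016) [0.51850035 0.10593224 0.10913873]
[[0.4618154  0.06063138]
 [0.57500315 0.05815565]
 [0.5770427  0.15140162]
 [0.4638549  0.15387735]]
plate 108 28 [0.64988028 0.05809621 0.11036143] [[0.64538616 0.03840164]
 [0.64717764 0.03808973]
 [0.6538531  0.07643162]
 [0.65206164 0.07674351]]
```

View pics/mask0.png

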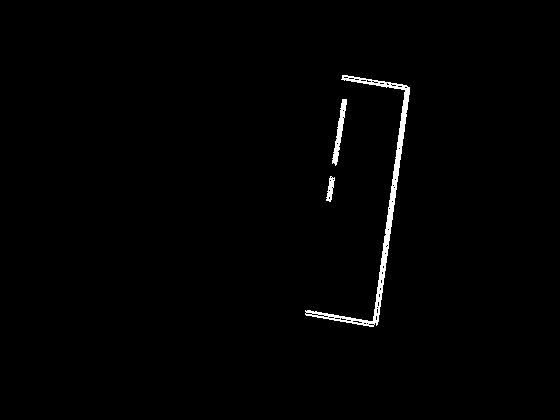

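View pics/wrist0.png

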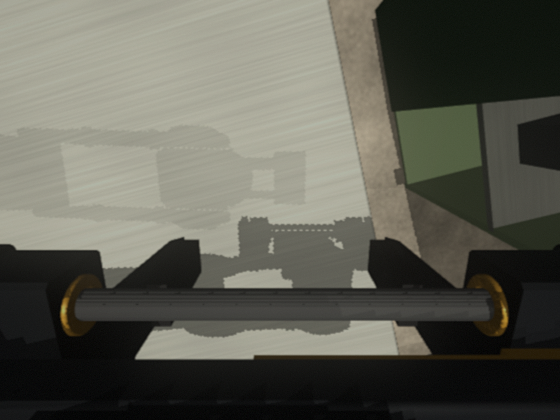

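```bash
python3 - <<'E'
from h import *
im,d,K,T=load("scene0"); 
cv2.imwrite("pics/grip0.png",cv2.resize(im[0:80,240:380,::-1],None,fx=5,fy=5,interpolation=cv2.INTER_CUBIC))
from scipy.spatial.transform import Rotation as R
from bench import manip
s=manip.read_state(); Rt=R.from_rotvec(s["orientation"]).as_matrix(); print(np.round(Rt,3))
W=cloud(im,d,K,T); L=(W-s["tcp_pos"])@Rt
m=(np.abs(L).max(-1)<.2)&(L[...,2]<.01)&(L[...,2]>-.2)
Q=L[m]
for a in np.arange(-.15,.01,.01):
    q=Q[(Q[:,2]>=a)&(Q[:,2]<a+.01)]
    if len(q): print(round(a,2),len(q),np.round(q.min(0),3),np.round(q.max(0),3))
im,d,K,T=load("wrist0");W=cloud(im,d,K,T); L=(W-s["tcp_pos"])@Rt
m=(np.abs(L).max(-1)<.2)&(L[...,2]<.005)&(L[...,2]>-.2);Q=L[m]
print("wrist")
for a in np.arange(-.15,.01,.01):
    q=Q[(Q[:,2]>=a)&(Q[:,2]<a+.01)]
    if len(q): print(round(a,2),len(q),np.round(q.min(0),3),np.round(q.max(0),3))
E
```

```text
[[ 0.257  0.966 -0.   ]
 [ 0.966 -0.257 -0.002]
 [-0.002 -0.    -1.   ]]
-0.15 76 [-0.043 -0.022 -0.15 ] [ 0.017  0.039 -0.14 ]
-0.14 67 [-0.045 -0.019 -0.14 ] [ 0.015  0.027 -0.13 ]
-0.13 77 [-0.043 -0.02  -0.13 ] [ 0.015  0.025 -0.12 ]
-0.12 89 [-0.044 -0.021 -0.12 ] [ 0.016  0.028 -0.11 ]
-0.11 366 [-0.096 -0.034 -0.11 ] [ 0.093  0.04  -0.1  ]
-0.1 163 [-0.095 -0.031 -0.1  ] [ 0.093  0.04  -0.09 ]
-0.09 164 [-0.095 -0.027 -0.09 ] [ 0.087  0.04  -0.08 ]
-0.08 188 [-0.089 -0.031 -0.08 ] [ 0.088  0.041 -0.07 ]
-0.07 65 [-0.088 -0.034 -0.07 ] [ 0.085  0.038 -0.061]
-0.06 29 [-0.063 -0.014 -0.06 ] [ 0.063  0.017 -0.05 ]
-0.05 47 [-0.063 -0.009 -0.05 ] [ 0.063  0.018 -0.04 ]
-0.04 43 [-0.063 -0.01  -0.04 ] [ 0.059  0.016 -0.031]
-0.03 43 [-0.063 -0.01  -0.03 ] [ 0.061  0.015 -0.02 ]
-0.02 44 [-0.062 -0.012 -0.02 ] [ 0.06   0.017 -0.01 ]
-0.01 39 [-0.059 -0.013 -0.01 ] [ 0.056  0.015 -0.   ]
0.0 8 [-0.048 -0.009  0.   ] [0.047 0.011 0.003]
wrist
-0.11 23084 [-0.054 -0.026 -0.109] [ 0.052 -0.02  -0.1  ]
-0.1 6088 [-0.064 -0.036 -0.1  ] [ 0.062 -0.017 -0.09 ]
-0.09 25013 [-0.069 -0.036 -0.09 ] [ 0.067 -0.008 -0.08 ]
-0.08 7481 [-0.078 -0.036 -0.08 ] [ 0.075  0.002 -0.07 ]
-0.07 1618 [-0.081 -0.036 -0.07 ] [ 0.079  0.01  -0.06 ]
-0.06 869 [-0.061 -0.012 -0.06 ] [ 0.061  0.011 -0.05 ]
-0.05 1628 [-0.061 -0.012 -0.05 ] [ 0.061  0.01  -0.04 ]
-0.04 1155 [-0.06  -0.012 -0.04 ] [ 0.06   0.001 -0.03 ]
-0.03 1322 [-0.06  -0.012 -0.03 ] [ 0.059  0.006 -0.02 ]
-0.02 1026 [-0.058 -0.012 -0.02 ] [ 0.059  0.009 -0.01 ]
-0.01 687 [-0.057 -0.012 -0.01 ] [ 0.057  0.009 -0.001]
```

View pics/grip0.png

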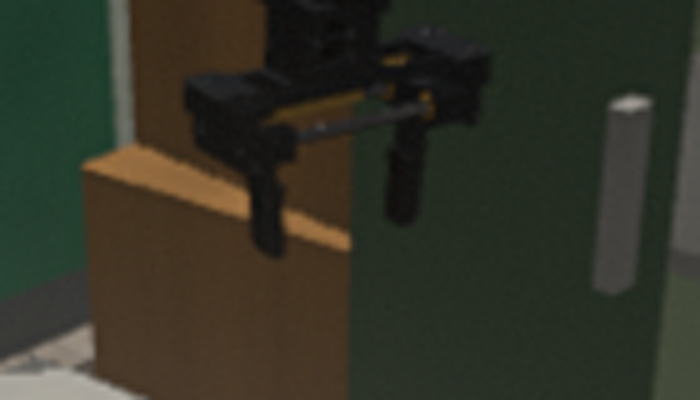

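```bash
python3 - <<'E'
from h import *
from scipy.spatial.transform import Rotation as R
from bench import manip
s=manip.read_state(); Rt=R.from_rotvec(s["orientation"]).as_matrix()
for n in("scene0","wrist0"):
    im,d,K,T=load(n);W=cloud(im,d,K,T); L=(W-s["tcp_pos"])@Rt
    m=(np.abs(L).max(-1)<.2)&(L[...,2]<-.0)&(L[...,2]>-.13);Q=L[m]
    for a in np.arange(-.1,.1,.01):
        q=Q[(Q[:,0]>=a)&(Q[:,0]<a+.01)]
        o=[]
        for lo,hi in((-.04,-.025),(-.025,-.012),(-.012,.012),(.012,.025),(.025,.045)):
            z=q[(q[:,1]>=lo)&(q[:,1]<hi),2]; o.append(round(z.max(),3) if len(z) else None)
        print(n,round(a,2),len(q),o)
E
```

```text
scene0 -0.1 74 [np.float64(-0.087), np.float64(-0.086), np.float64(-0.087), np.float64(-0.091), np.float64(-0.087)]
scene0 -0.09 135 [np.float64(-0.064), np.float64(-0.062), np.float64(-0.063), np.float64(-0.063), np.float64(-0.064)]
scene0 -0.08 55 [np.float64(-0.104), np.float64(-0.104), np.float64(-0.104), np.float64(-0.104), np.float64(-0.068)]
scene0 -0.07 77 [np.float64(-0.105), np.float64(-0.105), np.float64(-0.016), np.float64(-0.023), np.float64(-0.067)]
scene0 -0.06 110 [None, np.float64(-0.101), np.float64(-0.0), np.float64(-0.005), np.float64(-0.068)]
scene0 -0.05 114 [None, np.float64(-0.097), np.float64(-0.002), np.float64(-0.007), np.float64(-0.077)]
scene0 -0.04 59 [None, np.float64(-0.105), np.float64(-0.109), np.float64(-0.073), np.float64(-0.077)]
scene0 -0.03 48 [None, None, None, np.float64(-0.078), np.float64(-0.074)]
scene0 -0.02 45 [None, None, np.float64(-0.116), np.float64(-0.074), np.float64(-0.075)]
scene0 -0.01 52 [None, None, np.float64(-0.12), np.float64(-0.079), np.float64(-0.074)]
scene0 -0.0 43 [None, None, None, np.float64(-0.077), np.float64(-0.074
[... 1689 characters left out ...]
oat64(-0.076), np.float64(-0.081), None, None, None]
wrist0 0.01 4142 [np.float64(-0.077), np.float64(-0.081), None, None, None]
wrist0 0.02 4321 [np.float64(-0.077), np.float64(-0.081), None, None, None]
wrist0 0.03 4275 [np.float64(-0.077), np.float64(-0.081), None, None, None]
wrist0 0.04 5521 [np.float64(-0.074), np.float64(-0.08), np.float64(-0.001), None, None]
wrist0 0.05 10794 [np.float64(-0.069), np.float64(-0.022), np.float64(-0.001), None, None]
wrist0 0.06 1108 [np.float64(-0.07), np.float64(-0.088), np.float64(-0.041), None, None]
wrist0 0.07 115 [np.float64(-0.065), None, None, None, None]
wrist0 0.08 0 [None, None, None, None, None]
wrist0 0.09 0 [None, None, None, None, None]
```

```bash
cat >> fit.py <<'E'
def fitcab(n):
    im,d,K,T=load(n);W=cloud(im,d,K,T);m,hsv=cab(W,im);P=W[m][:,:2]
    O=np.array([.5149,.0594]);th=-.148
    for _ in range(4):
        yc=np.array([np.cos(th),np.sin(th)]);xc=np.array([yc[1],-yc[0]])
        L=np.stack([(P-O)@xc,(P-O)@yc],1)
        b=P[(np.abs(L[:,0]-.115)<.008)&(L[:,1]>-.11)&(L[:,1]<.32)].astype(np.float32)
        v=cv2.fitLine(b,cv2.DIST_HUBER,0,.01,.01).ravel(); 
        if v[0]<0: v[:2]*=-1
        th=np.arctan2(v[1],v[0]); yc=np.array([np.cos(th),np.sin(th)]);xc=np.array([yc[1],-yc[0]])
        ex=((v[2:]-O)@xc)-.115
        e1=np.median(L[(np.abs(L[:,1]+.118)<.009)&(L[:,0]>0)&(L[:,0]<.1),1])
        e2=np.median(L[(np.abs(L[:,1]-.328)<.009)&(L[:,0]>0)&(L[:,0]<.1),1])
        O=O+ex*xc+((e1+.118)+(e2-.328))/2*yc
    return O,th,xc,yc,(e1,e2,len(b))
def toC(p,C): 
    O,th,xc,yc=C[:4]; p=np.asarray(p)[...,:2]-O; return np.stack([p@xc,p@yc],-1)
E
python3 - <<'E'
from fit import *
for n in("top0","scene0"):
    C=fitcab(n); print(n,C)
    im,d,K,T=load(n);W=cloud(im,d,K,T)
    mc=crate(W); r=cv2.minAreaRect(W[mc][:,:2].astype(np.float32)); b=cv2.boxPoints(r)
    print("crate",r,"cab frame centre",toC(r[0],C)); print(toC(b,C)*1e3)
    A=np.c_[W[mc][:,:2],np.ones(mc.sum())]; print("lid plane",np.linalg.lstsq(A,W[mc][:,2],rcond=None)[0])
    hsv=cv2.cvtColor(im,cv2.COLOR_RGB2HSV)
    mo=((hsv[...,0]<10)|(hsv[...,0]>175))&(hsv[...,1]>170)&(W[...,2]>.05)&(np.hypot(W[...,0]-.65,W[...,1]-.058)<.06)
    c=toC(W[mo],C)*1e3; print("plate",mo.sum(),c.min(0),c.max(0),np.percentile(c,[5,50,95],axis=0))
    mp=(hsv[...,0]>30)&(hsv[...,0]<85)&(abs(W[...,2]-.06)<.008); c=toC(W[mp],C)*1e3; c=c[(abs(c[:,0])<9)&(c[:,1]>60)&(c[:,1]<310)]; print("door",c.min(0),c.max(0))
    # handle
    mh=(W[...,2]>.1145)&(np.hypot(W[...,0]-.519,W[...,1]-.106)<.07); c=toC(W[mh],C)*1e3; print("handle",cv2.minAreaRect(W[mh][:,:2].astype(np.float32)))
E
```

```text
top0 (array([0.51496031, 0.06234302]), np.float32(-0.15174761), array([-0.15116589, -0.9885084 ], dtype=float32), array([ 0.9885084 , -0.15116589], dtype=float32), (np.float64(-0.11620662678971679), np.float64(0.32620662678979745), 1257))
crate ((0.5194290280342102, 0.10601650178432465), (0.09326828271150589, 0.11321482062339783), 88.74698638916016) cab frame centre [-0.04384712 -0.00218458]
[[  9.72567885 -52.27546158]
 [ -4.93717578  59.9858354 ]
 [-97.41991328  47.90633931]
 [-82.75705414 -64.35498714]]
lid plane [ 0.00059094 -0.00063189  0.10889926]
plate 59 [-34.9225372  133.10391103] [  3.98746893 135.16695785] [[-34.16857873 133.35425034]
 [-14.83609726 134.10188476]
 [  2.57572828 134.54430305]]
door [-4.31474189 86.79973911] [  5.94250829 286.43148161]
handle ((0.5191075801849365, 0.10504714399576187), (0.028564246371388435, 0.0804678350687027), 87.72157287597656)
scene0 (array([0.51851401, 0.05880192]), np.float32(-0.15081136), array([-0.15024033, -0.9886495 ], dtype=float32), array([ 0.9886495 , -0.15024033], dtype=float32), (np.float64(-0.1171874655244), np.float64(0.32735874608107957), 791))
crate ((0.5204063057899475, 0.10389271378517151), (0.0963531881570816, 0.11508115381002426), 88.90382385253906) cab frame centre [-0.04486329 -0.00490363]
[[  10.4512678   -55.62052923]
 [  -4.65880064   58.46433794]
 [-100.17784574   45.81326189]
 [ -85.0677773   -68.27160529]]
lid plane [-0.00090936  0.00334604  0.10938119]
plate 13 [-32.33105006 132.8586699 ] [  4.06799703 139.24282548] [[-31.54641852 134.20188716]
 [ -4.61894166 136.42359008]
 [  3.76831785 138.09415259]]
door [-8.2522152  84.65772344] [  5.31229858 284.48601746]
handle ((0.5201717615127563, 0.10367724299430847), (0.008932416327297688, 0.07299278676509857), 89.842529296875)
```

```bash
cat >> fit.py <<'E'
C0=(np.array([.5167,.0606]),-.1513,np.array([-.1507,-.9886]),np.array([.9886,-.1507]))
def fromC(p,C=C0): return C[0]+p[0]*C[2]+p[1]*C[3]
E
python3 - <<'E'
from fit import *
im,d,K,T=load("top0");W=cloud(im,d,K,T)
c=toC(W,C0)*1e3
for y0 in(-3,-10,-25):
  for x0 in (-147,):
    m=(W[...,2]>.1)&(abs(c[...,0]-x0)<38+45)&(abs(c[...,1]-y0)<94+60)&(c[...,0]<-101)
    q=c[m]; print(y0,len(q)); 
    a=q[q[:,1]>y0]; b=q[q[:,1]<=y0]
    for s in (a,b):
        if len(s): i=np.argmin(abs(s[:,1]-y0)); j=np.argmax(s[:,0]); print(s[i],s[j])
print(fromC((-.147,-.003)))
E
```

```text
-3 2763
[-212.98848481   82.30297406] [-140.91665315  150.89131244]
[-141.95220461  -93.11323579] [-101.17617868 -156.1283366 ]
-10 2852
[-212.98848481   82.30297406] [-148.63905824  143.99096228]
[-141.95220461  -93.11323579] [-101.17617868 -156.1283366 ]
-25 3050
[-212.98848481   82.30297406] [-164.1090436   128.08547418]
[-141.95220461  -93.11323579] [-101.16621115 -173.88426989]
[0.5358871 0.2063763]
```

```bash
python3 -m jog '[{"dp":[0.62,-0.75,0],"spin":-0.87,"hand":56},{"dp":[1.24,-1.5,0],"spin":-1.75,"hand":56},{"dp":[1.86,-2.25,0],"spin":-2.6,"hand":56},{"dp":[2.5,-3.0,0],"spin":-3.5,"hand":56},{"dp":[3.1,-3.75,0],"spin":-4.4,"hand":56}]' 20
```

```text
t: 0.65
tcp_pos: [0.3291, 0.4626, 0.2374]
orientation: [2.955, 1.065, -0.003]
ft_force: [0.0, 1.0, 0.0]
opening: 0.636
```

```bash
cat > go.py <<'E'
import sys
from fit import *
from bench import manip
from scipy.spatial.transform import Rotation as R
s=manip.read_state(); p=s["tcp_pos"]; Rt=R.from_rotvec(s["orientation"]).as_matrix()
a=np.arctan2(Rt[1,0],Rt[0,0]); c=toC(p,C0)*1e3
print("t",round(s["t"],2),"cab mm",np.round(c,1),"z",round(p[2]*1e3,1),"yaw err deg",round(np.degrees(a+.1513),2),"tilt",np.round(np.degrees(Rt[:2,2]),2),"F cab",np.round([s["ft_force"][:2]@C0[2],s["ft_force"][:2]@C0[3],s["ft_force"][2]],1),"q6",round(s["joint_pos"][5],2))
if len(sys.argv)>2:
    w=fromC((float(sys.argv[1])/1e3,float(sys.argv[2])/1e3)); print("need dp",np.round((w-p[:2])/.05,3),"spin",round(-np.degrees(a+.1513)/8,2))
E
python3 go.py -141 6
```

```text
t 0.65 cab mm [-369.1 -246.1] z 237.4 yaw err deg 48.31 tilt [-0.08 -0.08] F cab [-1.  -0.1  0. ] q6 0.22
need dp [ 4.296 -5.27 ] spin -6.04
```

```bash
python3 -m jog '[{"dp":[0.6,-0.74,0],"spin":-0.9,"hand":56},{"dp":[1.2,-1.48,0],"spin":-1.9,"hand":56},{"dp":[1.8,-2.2,0],"spin":-2.9,"hand":56},{"dp":[2.4,-2.95,0],"spin":-3.9,"hand":56},{"dp":[3.0,-3.7,0],"spin":-4.9,"hand":56}]'; python3 go.py -141 6
```

```text
t: 1.15
tcp_pos: [0.4798, 0.2758, 0.2372]
orientation: [3.141, 0.003, -0.003]
ft_force: [0.9, 0.2, 0.7]
opening: 0.633
t 1.15 cab mm [-207.2  -68.9] z 237.2 yaw err deg 8.79 tilt [-0.12 -0.01] F cab [-0.3  0.8  0.7] q6 0.47
need dp [ 1.282 -1.535] spin -1.1
```

```bash
python3 -m jog '[{"dp":[0.6,-0.7,0],"spin":-0.6,"hand":56},{"dp":[1.1,-1.3,0],"spin":-1.1,"hand":56},{"dp":[1.28,-1.53,-0.5],"spin":-1.1,"hand":56},{"dp":[1.28,-1.53,-1.2],"spin":-1.1,"hand":56},{"dp":[1.28,-1.53,-1.8],"spin":-1.1,"hand":56}]'; python3 go.py -141 6
```

```text
t: 1.65
tcp_pos: [0.5441, 0.1982, 0.1459]
orientation: [3.132, -0.241, -0.003]
ft_force: [0.4, -0.2, 0.6]
opening: 0.633
t 1.65 cab mm [-140.2    6.3] z 145.9 yaw err deg -0.13 tilt [-0.12  0.01] F cab [0.1 0.4 0.6] q6 0.46
need dp [-0.004  0.017] spin 0.02
```

```bash
python3 - <<'E'
from fit import *
im,d,K,T=snap("top","top1"); cv2.imwrite("pics/top1c.png",cv2.resize(im[60:340,150:430,::-1],None,fx=2.1,fy=2.1))
E
```

```text
(no output)
```

View pics/top1c.png

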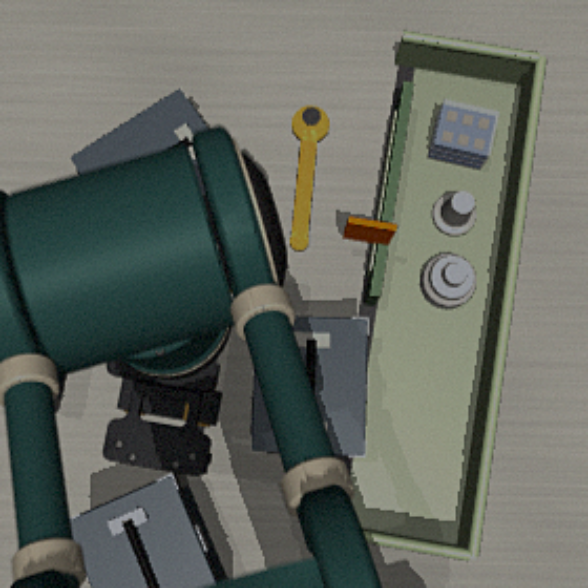

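The top view shows the gripper lined up left of the target crate (crop 310,385) and between the two decoys; clearances look as computed. I'll go down.

```bash
python3 -m jog '[{"dp":[0,0.01,-0.4],"spin":0,"hand":56},{"dp":[0,0.01,-0.8],"spin":0,"hand":56},{"dp":[0,0.01,-1.1],"spin":0,"hand":56},{"dp":[0,0.01,-1.3],"spin":0,"hand":56},{"dp":[0,0.01,-1.3],"spin":0,"hand":56}]'; python3 go.py -141 6;  python3 -m jog '[{"dp":[0,0,-0.2],"spin":0,"hand":56},{"dp":[0,0,-0.4],"spin":0,"hand":56},{"dp":[0,0,-0.6],"spin":0,"hand":56},{"dp":[0,0,-0.64],"spin":0,"hand":56},{"dp":[0,0,-0.64],"spin":0,"hand":56}]'; python3 go.py -115 6
```

```text
t: 2.2
tcp_pos: [0.5392, 0.1977, 0.0738]
orientation: [3.128, -0.239, -0.021]
ft_force: [-0.2, 0.4, 0.3]
opening: 0.635
t 2.2 cab mm [-138.9    1.6] z 73.8 yaw err deg -0.08 tilt [-0.78 -0.2 ] F cab [-0.4 -0.3  0.3] q6 0.46
need dp [0.094 0.028] spin 0.01
t: 2.7
tcp_pos: [0.5387, 0.1975, 0.041]
orientation: [3.127, -0.239, -0.023]
ft_force: [-0.0, 0.0, -0.7]
opening: 0.634
t 2.7 cab mm [-138.7    1.1] z 41.0 yaw err deg -0.08 tilt [-0.85 -0.22] F cab [-0.  -0.  -0.7] q6 0.46
need dp [ 0.026 -0.482] spin 0.01
```

```bash
python3 - <<'E'
from fit import *
im,d,K,T=snap("scene","s2"); cv2.imwrite("pics/s2c.png",cv2.resize(im[120:320,170:420,::-1],None,fx=3,fy=3))
E
```

```text
(no output)
```

View pics/s2c.png

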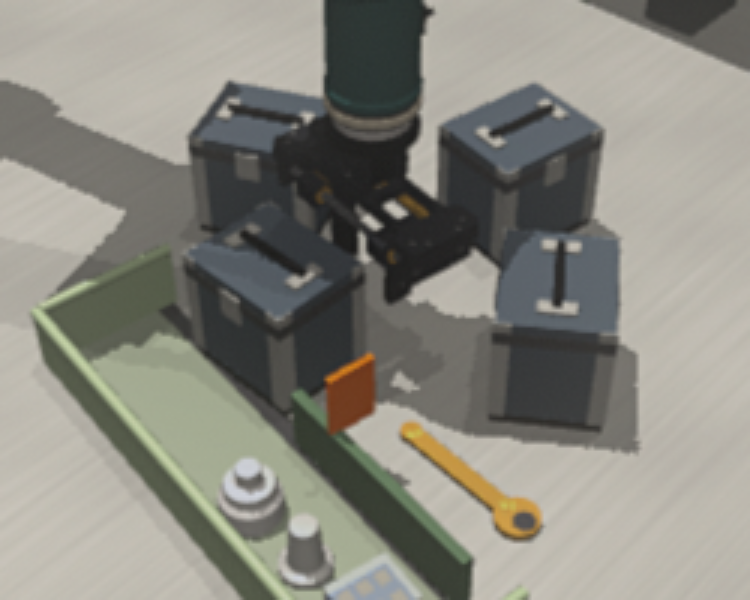

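```bash
python3 -c "
from bench import manip
s=manip.read_state();print(s['joint_pos'].round(3),s['tau'].round(2),s['ft_force'],s['wrist_torque'],s['tcp_pos'])"; python3 go.py -141 6
```

```text
[3.080e-01 2.830e-01 1.978e+00 1.000e-03 8.950e-01 4.600e-01] [  0.   -43.79 -28.37   0.06   0.06  -0.  ] [ 0.70565854  0.65080169 -0.01472801] [-0.09665398  0.14445223 -0.06470581] [0.53912297 0.19766455 0.04157041]
t 2.75 cab mm [-138.9    1.5] z 41.6 yaw err deg -0.08 tilt [-0.8  -0.21] F cab [-0.7  0.6 -0. ] q6 0.46
need dp [0.095 0.028] spin 0.01
```

```bash
python3 -m jog '[{"dp":[0.05,0,0.07],"spin":0,"hand":56},{"dp":[0.08,0.02,0.13],"spin":0,"hand":56},{"dp":[0.08,0.02,0.13],"spin":0,"hand":56}]'; python3 go.py -120 6
```

```text
t: 3.05
tcp_pos: [0.5444, 0.1991, 0.0493]
orientation: [3.129, -0.239, -0.018]
ft_force: [-0.2, -0.4, 0.6]
opening: 0.638
t 3.05 cab mm [-141.1    6.5] z 49.3 yaw err deg -0.08 tilt [-0.66 -0.16] F cab [ 0.4 -0.2  0.6] q6 0.46
need dp [-0.074 -0.415] spin 0.01
```

```bash
python3 -m jog '[{"dp":[-0.03,-0.15,-0.01],"spin":0,"hand":56},{"dp":[-0.06,-0.33,-0.02],"spin":0,"hand":56},{"dp":[-0.075,-0.42,-0.02],"spin":0,"hand":56},{"dp":[-0.075,-0.42,-0.02],"spin":0,"hand":56}]'; python3 go.py -100 6
```

```text
t: 3.45
tcp_pos: [0.5402, 0.177, 0.0481]
orientation: [3.128, -0.241, -0.019]
ft_force: [-1.0, 0.9, 0.3]
opening: 0.634
t 3.45 cab mm [-118.6    5.7] z 48.1 yaw err deg -0.15 tilt [-0.7  -0.18] F cab [-0.7 -1.1  0.3] q6 0.43
need dp [-0.05  -0.369] spin 0.02
```

```bash
python3 -m jog '[{"dp":[-0.01,-0.08,0],"spin":0.02,"hand":56},{"dp":[-0.02,-0.16,0],"spin":0.02,"hand":56},{"dp":[-0.03,-0.24,0],"spin":0.02,"hand":56},{"dp":[-0.05,-0.32,0],"spin":0.02,"hand":56},{"dp":[-0.05,-0.32,0],"spin":0.02,"hand":56}]'; python3 go.py -90 4; python3 - <<'E'
from fit import *
im,d,K,T=snap("top","t3"); cv2.imwrite("pics/t3c.png",cv2.resize(im[60:340,150:430,::-1],None,fx=2.1,fy=2.1))
im,d,K,T=snap("scene","s3"); cv2.imwrite("pics/s3c.png",cv2.resize(im[120:320,170:420,::-1],None,fx=3,fy=3))
im,d,K,T=load("s3")
for n in("s2","s3"):
    im,d,K,T=load(n);W=cloud(im,d,K,T);m=crate(W)
    q=W[m];A=np.c_[q[:,:2]-[.52,.1],np.ones(len(q))]; print(n,m.sum(),np.linalg.lstsq(A,q[:,2],rcond=None)[0])
E
```

```text
t: 3.95
tcp_pos: [0.5379, 0.1608, 0.0483]
orientation: [3.129, -0.237, -0.018]
ft_force: [0.9, 2.0, 1.0]
opening: 0.637
t 3.95 cab mm [-102.2    5.8] z 48.3 yaw err deg -0.0 tilt [-0.67 -0.17] F cab [-2.1  0.6  1. ] q6 0.4
need dp [-0.073 -0.236] spin 0.0
s2 1190 [0.00028621 0.00191309 0.10919611]
s3 1104 [-0.00181431  0.00370502  0.10923335]
```

View pics/s3c.png

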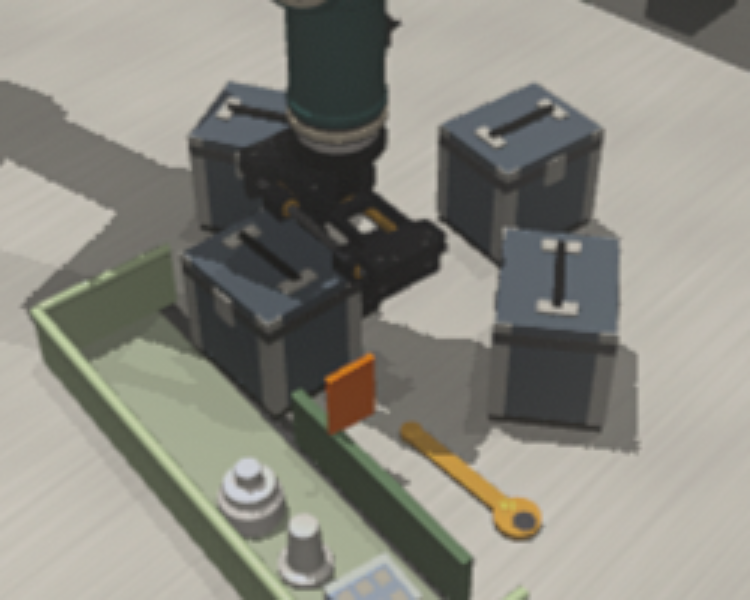

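```bash
cat > tilt.py <<'E'
import sys
from fit import *
n=sys.argv[1]; snap("scene",n+"s"); 
from bench import manip
im,d,K,T=load(n+"s");W=cloud(im,d,K,T);p=fromC((float(sys.argv[2])/1e3,-.003))
m=crate(W,.098,.125 if len(sys.argv)>3 else .114,c=p)
q=W[m];c=toC(q,C0)
A=np.c_[c,np.ones(len(q))];k=np.linalg.lstsq(A,q[:,2],rcond=None)[0]
r=cv2.minAreaRect((c*1e3).astype(np.float32)); print("lid",m.sum(),"slope x,y deg",np.round(np.degrees(k[:2]),2),"rect",r)
cv2.imwrite(f"pics/{n}sc.png",cv2.resize(im[120:320,170:420,::-1],None,fx=3,fy=3))
E
python3 -m jog '[{"dp":[-0.01,-0.05,0],"spin":0,"hand":56},{"dp":[-0.02,-0.1,0],"spin":0,"hand":56},{"dp":[-0.03,-0.15,0],"spin":0,"hand":56},{"dp":[-0.03,-0.2,0],"spin":0,"hand":56},{"dp":[-0.03,-0.2,0],"spin":0,"hand":56}]'; python3 go.py -80 4;python3 tilt.py a4 -38
```

```text
t: 4.55
tcp_pos: [0.5362, 0.1508, 0.0484]
orientation: [3.129, -0.237, -0.019]
ft_force: [1.2, 3.5, 0.9]
opening: 0.633
t 4.55 cab mm [-92.1   5.7] z 48.4 yaw err deg -0.01 tilt [-0.69 -0.17] F cab [-3.6  0.7  0.9] q6 0.38
need dp [-0.07  -0.235] spin 0.0
lid 1113 slope x,y deg [-3.03 -1.43] rect ((-29.226078033447266, -0.07158279418945312), (115.98699951171875, 89.0335693359375), 89.01301574707031)
```

View pics/a4sc.png

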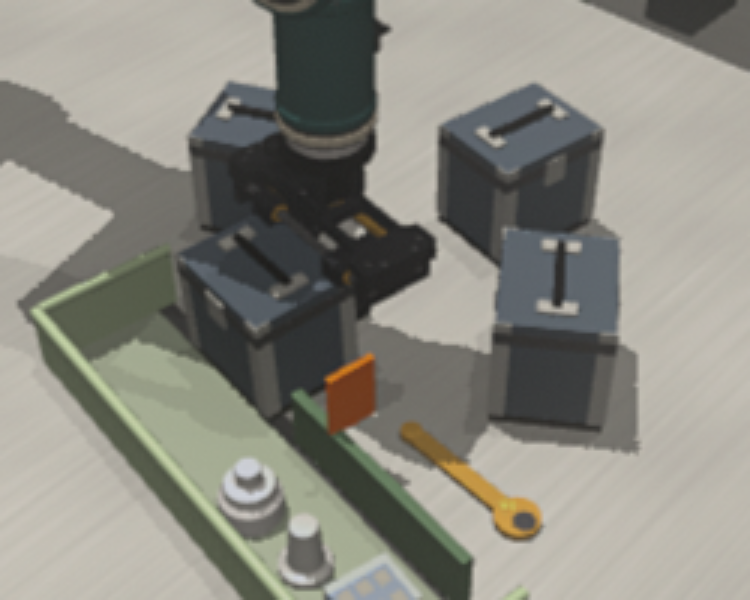

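```bash
cat > tl.py <<'E'
import sys
from fit import *
n=sys.argv[1]; x1=float(sys.argv[2])/1e3
im,d,K,T=load(n);W=cloud(im,d,K,T);c=toC(W,C0)
hsv=cv2.cvtColor(im,cv2.COLOR_RGB2HSV)
m=(W[...,2]>.095)&(W[...,2]<.122)&(c[...,0]>x1-.03)&(c[...,0]<x1)&(abs(c[...,1])<.055)
q=W[m];c=c[m]
for it in range(4):
    A=np.c_[c-[x1,0],np.ones(len(q))];k=np.linalg.lstsq(A,q[:,2],rcond=None)[0]; r=q[:,2]-A@k; s=np.abs(r)<max(.0015,1.5*np.std(r)); q=q[s];c=c[s]
print(n,len(q),"slope deg x,y",np.round(np.degrees(k[:2]),2),"z at x1",round(k[2]*1e3,1),"res",round(r.std()*1e3,2))
E
python3 tl.py s3 -3; python3 tl.py s2 -3;python3 tl.py a4s 6; python3 tl.py a4s 12
python3 - <<'E'
from fit import *
im,d,K,T=load("a4s");W=cloud(im,d,K,T);c=toC(W,C0)*1e3
for x in range(-80,25,5):
    m=(abs(c[...,0]-x)<2.5)&(abs(c[...,1]+30)<8)&(W[...,2]>.07); z=W[m][:,2]*1e3
    if len(z): print(x,len(z),np.percentile(z,[10,50,90]).round(1))
E
```

```text
s3 278 slope deg x,y [-0.86 -0.07] z at x1 109.1 res 0.78
s2 292 slope deg x,y [ 0.21 -0.05] z at x1 109.3 res 0.81
a4s 291 slope deg x,y [-2.23 -0.04] z at x1 109.2 res 0.77
a4s 308 slope deg x,y [-1.45  0.03] z at x1 109.2 res 0.81
-80 5 [120.8 126.7 129.6]
-75 20 [112.4 149.6 172.7]
-70 45 [115.  146.4 163.7]
-65 32 [112.2 131.3 202.3]
-60 38 [112.2 130.7 197.9]
-55 13 [111.7 112.6 134. ]
-50 11 [109.9 112.  112.8]
-45 7 [110.9 111.8 115. ]
-40 10 [111.5 113.3 114.1]
-35 4 [116.5 118.2 120. ]
-30 26 [111.4 117.8 447.9]
-25 34 [110.7 446.4 455.2]
-20 49 [110.7 446.  454.8]
-15 53 [111.3 444.1 454.9]
-10 17 [108.6 112.9 452.4]
-5 9 [108.6 109.5 110. ]
0 8 [108.1 109.5 112. ]
5 10 [107.5 109.1 111.8]
10 30 [ 73.8 103.8 109.9]
15 20 [ 80.6  94.8 103.9]
```

The pictures show the crate tipping about 2 to 3° under the push at 48 mm, with the gripper's body above stopping it from going further. I'll ease back now so it settles.

```bash
python3 -m jog '[{"dp":[0.003,0.02,-0.01],"spin":0,"hand":56},{"dp":[0.006,0.04,-0.01],"spin":0,"hand":56},{"dp":[0.009,0.06,-0.01],"spin":0,"hand":56},{"dp":[0.012,0.08,-0.01],"spin":0,"hand":56},{"dp":[0.015,0.1,-0.01],"spin":0,"hand":56}]'; python3 go.py;python3 tilt.py a5 -38;python3 tl.py a5s 6
```

```text
t: 5.1
tcp_pos: [0.5364, 0.1556, 0.0475]
orientation: [3.128, -0.237, -0.02]
ft_force: [0.4, -0.6, -0.1]
opening: 0.639
t 5.1 cab mm [-96.9   5.2] z 47.5 yaw err deg -0.0 tilt [-0.76 -0.22] F cab [ 0.6  0.5 -0.1] q6 0.39
lid 1202 slope x,y deg [-1.17 -1.  ] rect ((-34.7402229309082, 0.07238388061523438), (116.81462860107422, 91.16118621826172), 89.5218505859375)
a5s 306 slope deg x,y [ 0.34 -0.15] z at x1 109.3 res 0.81
```

```bash
python3 -m jog '[{"dp":[-0.005,-0.02,-0.01],"spin":0,"hand":56},{"dp":[-0.007,-0.04,-0.015],"spin":0,"hand":56},{"dp":[-0.007,-0.04,-0.02],"spin":0,"hand":56},{"dp":[-0.007,-0.04,-0.025],"spin":0,"hand":56},{"dp":[-0.007,-0.04,-0.025],"spin":0,"hand":56}]'; python3 go.py
python3 -m jog '[{"dp":[0,0,-0.01],"spin":0,"hand":56},{"dp":[0,0,-0.01],"spin":0,"hand":56}]'; python3 go.py
python3 -m jog '[{"dp":[0,0,-0.01],"spin":0,"hand":56},{"dp":[0,0,-0.01],"spin":0,"hand":56}]'; python3 go.py
```

```text
t: 5.65
tcp_pos: [0.5367, 0.1539, 0.0467]
orientation: [3.128, -0.237, -0.018]
ft_force: [0.2, 4.8, 1.8]
opening: 0.639
t 5.65 cab mm [-95.3   5.7] z 46.7 yaw err deg -0.0 tilt [-0.69 -0.19] F cab [-4.8 -0.5  1.8] q6 0.39
t: 5.85
tcp_pos: [0.5368, 0.1541, 0.0463]
orientation: [3.128, -0.237, -0.018]
ft_force: [1.5, 4.9, 1.9]
opening: 0.636
t 5.85 cab mm [-95.4   5.8] z 46.3 yaw err deg -0.0 tilt [-0.67 -0.18] F cab [-5.1  0.8  1.9] q6 0.39
t: 6.05
tcp_pos: [0.5369, 0.1541, 0.0457]
orientation: [3.129, -0.237, -0.018]
ft_force: [0.5, 4.9, 2.7]
opening: 0.636
t 6.05 cab mm [-95.5   5.9] z 45.7 yaw err deg -0.0 tilt [-0.67 -0.18] F cab [-4.9 -0.2  2.7] q6 0.39
```

```bash

python3 -m jog '[{"dp":[0,0,-0.01],"spin":0,"hand":56},{"dp":[0,0,-0.02],"spin":0,"hand":56}]'; python3 go.py
python3 -m jog '[{"dp":[0,0,-0.01],"spin":0,"hand":56},{"dp":[0,0,-0.02],"spin":0,"hand":56}]'; python3 go.py;python3 tilt.py a6 -38;python3 tl.py a6s 6
```

```text
t: 6.25
tcp_pos: [0.537, 0.1541, 0.0447]
orientation: [3.129, -0.237, -0.018]
ft_force: [0.8, 4.8, 1.3]
opening: 0.633
t 6.25 cab mm [-95.5   5.9] z 44.7 yaw err deg -0.0 tilt [-0.66 -0.18] F cab [-4.8  0.1  1.3] q6 0.39
t: 6.45
tcp_pos: [0.537, 0.1542, 0.0437]
orientation: [3.129, -0.237, -0.017]
ft_force: [0.9, 5.4, 3.4]
opening: 0.636
t 6.45 cab mm [-95.6   6. ] z 43.7 yaw err deg -0.0 tilt [-0.65 -0.17] F cab [-5.4  0.1  3.4] q6 0.39
lid 1177 slope x,y deg [-2.12 -0.93] rect ((-32.74229431152344, -0.47503662109375), (115.9241943359375, 89.74916076660156), 89.38746643066406)
a6s 302 slope deg x,y [-0.15  0.12] z at x1 109.3 res 0.79
```

```bash

python3 -m jog '[{"dp":[0,0.005,-0.02],"spin":0,"hand":56},{"dp":[0,0.01,-0.03],"spin":0,"hand":56}]'; python3 go.py
python3 -m jog '[{"dp":[0,0.01,-0.02],"spin":0,"hand":56},{"dp":[0,0.02,-0.03],"spin":0,"hand":56}]'; python3 go.py
python3 -m jog '[{"dp":[0,0.02,-0.02],"spin":0,"hand":56},{"dp":[0,0.04,-0.03],"spin":0,"hand":56}]'; python3 go.py;python3 tilt.py a7 -38;python3 tl.py a7s 6
```

```text
t: 6.7
tcp_pos: [0.5372, 0.155, 0.0424]
orientation: [3.129, -0.237, -0.017]
ft_force: [-0.7, 6.9, 5.2]
opening: 0.633
t 6.7 cab mm [-96.4   6.1] z 42.4 yaw err deg -0.0 tilt [-0.62 -0.15] F cab [-6.7 -1.7  5.2] q6 0.39
t: 6.9
tcp_pos: [0.5377, 0.1552, 0.0422]
orientation: [3.128, -0.236, -0.015]
ft_force: [-4.0, -1.1, 12.6]
opening: 0.638
t 6.9 cab mm [-96.6   6.6] z 42.2 yaw err deg 0.02 tilt [-0.58 -0.24] F cab [ 1.7 -3.8 12.6] q6 0.39
t: 7.1
tcp_pos: [0.5383, 0.1558, 0.0421]
orientation: [3.126, -0.236, -0.014]
ft_force: [-3.7, -2.2, 13.5]
opening: 0.634
t 7.1 cab mm [-97.4   7. ] z 42.1 yaw err deg 0.04 tilt [-0.53 -0.37] F cab [ 2.7 -3.3 13.5] q6 0.39
lid 1167 slope x,y deg [-1.24 -1.28] rect ((-32.96086883544922, 4.0080718994140625), (123.09722137451172, 87.7958755493164), 88.3360824584961)
a7s 307 slope deg x,y [ 1.25 -0.44] z at x1 110.2 res 0.8
```

View pics/a7sc.png

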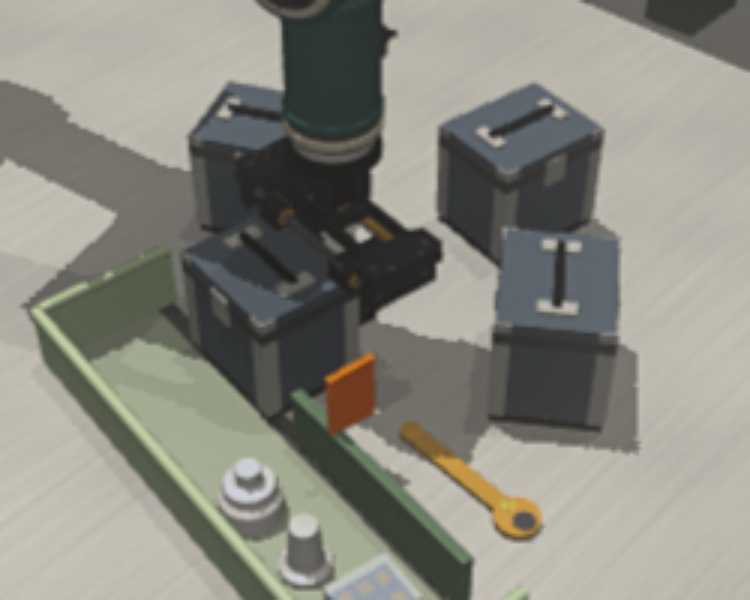

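```bash

python3 -m jog '[{"dp":[0,-0.01,0.006],"spin":0,"hand":56},{"dp":[-0.003,-0.03,0.006],"spin":0,"hand":56},{"dp":[-0.005,-0.04,0.006],"spin":0,"hand":56},{"dp":[-0.005,-0.04,0.006],"spin":0,"hand":56}]'; python3 go.py; python3 tilt.py a8 -38;python3 tl.py a8s 6
python3 -m jog '[{"dp":[-0.005,-0.03,0],"spin":0,"hand":56},{"dp":[-0.01,-0.06,0],"spin":0,"hand":56},{"dp":[-0.014,-0.09,0],"spin":0,"hand":56},{"dp":[-0.018,-0.12,0],"spin":0,"hand":56}]'; python3 go.py; python3 tilt.py a9 -38;python3 tl.py a9s 8
```

```text
t: 7.55
tcp_pos: [0.5382, 0.1543, 0.0424]
orientation: [3.126, -0.236, -0.013]
ft_force: [0.2, 4.5, 2.3]
opening: 0.636
t 7.55 cab mm [-95.9   7.1] z 42.4 yaw err deg 0.02 tilt [-0.51 -0.32] F cab [-4.5 -0.5  2.3] q6 0.39
lid 1160 slope x,y deg [-1.69 -1.16] rect ((-32.369529724121094, 1.1280746459960938), (88.35360717773438, 119.57149505615234), 0.03928180783987045)
a8s 301 slope deg x,y [-0.47  0.18] z at x1 109.3 res 0.8
t: 8.0
tcp_pos: [0.5383, 0.1496, 0.0432]
orientation: [3.128, -0.236, -0.01]
ft_force: [0.1, 8.0, 5.1]
opening: 0.634
t 8.0 cab mm [-91.3   7.9] z 43.2 yaw err deg 0.05 tilt [-0.37 -0.21] F cab [-7.9 -1.1  5.1] q6 0.38
lid 1151 slope x,y deg [-2.04 -1.15] rect ((-27.088581085205078, 1.4091453552246094), (118.67790985107422, 87.39002990722656), 89.2912826538086)
a9s 292 slope deg x,y [-0.22 -0.26] z at x1 109.5 res 0.81
```

```bash

python3 -m jog '[{"dp":[-0.01,-0.05,-0.012],"spin":0,"hand":56},{"dp":[-0.02,-0.1,-0.014],"spin":0,"hand":56},{"dp":[-0.03,-0.15,-0.014],"spin":0,"hand":56},{"dp":[-0.035,-0.2,-0.014],"spin":0,"hand":56},{"dp":[-0.04,-0.24,-0.014],"spin":0,"hand":56}]'; python3 go.py; python3 tilt.py b1 -28;python3 tl.py b1s 18
```

```text
t: 8.55
tcp_pos: [0.5373, 0.1383, 0.0432]
orientation: [3.13, -0.236, -0.006]
ft_force: [0.3, 7.3, 5.3]
opening: 0.637
t 8.55 cab mm [-79.9   8.7] z 43.2 yaw err deg 0.05 tilt [-0.24 -0.14] F cab [-7.2 -0.8  5.3] q6 0.36
lid 1189 slope x,y deg [-2.17 -1.14] rect ((-16.328296661376953, 3.3662109375), (88.5114974975586, 118.93022155761719), 0.1106393039226532)
b1s 314 slope deg x,y [-0.96 -0.16] z at x1 109.3 res 0.79
```

View pics/b1sc.png

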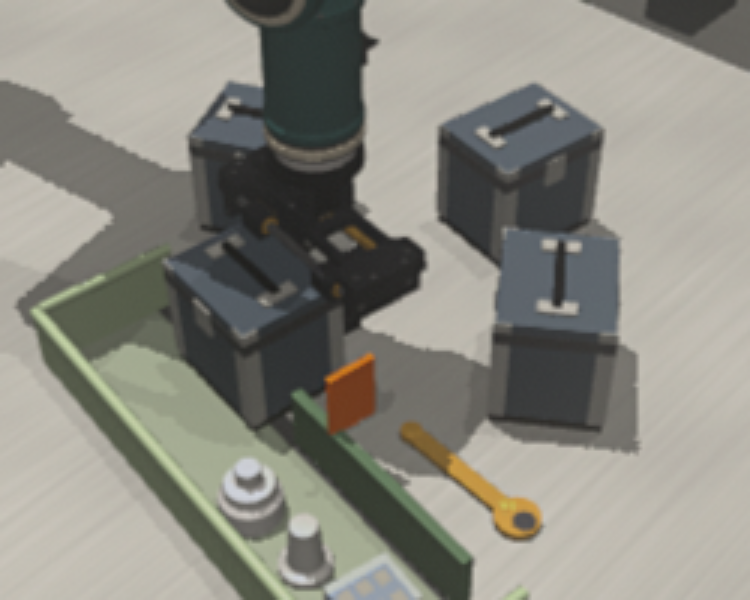

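```bash
cat > ed.py <<'E'
import sys
from fit import *
n=sys.argv[1]; x1=float(sys.argv[2])
im,d,K,T=load(n);W=cloud(im,d,K,T);c=toC(W,C0)*1e3;z=W[...,2]
m=(z>.106)&(z<.1125)&(c[...,0]>x1-35)&(c[...,0]<x1+20)&(abs(c[...,1])<80)
q=c[m]
# front edge per y-bin, sides per x-bin
fe=[(y,np.percentile(q[abs(q[:,1]-y)<4,0],97)) for y in range(-40,41,10) if (abs(q[:,1]-y)<4).sum()>5]
p=np.polyfit(*zip(*fe),1); print(n,"front edge x at y=0",round(p[1],1),"yaw rel deg",round(np.degrees(-np.arctan(p[0])),2), "y range",np.percentile(q[:,1],[1,99]).round(1))
E
for a in "scene0 -3" "s2 -3" "a9s 5" "b1s 15"; do python3 ed.py $a; done
```

```text
scene0 front edge x at y=0 1.4 yaw rel deg 7.97 y range [-54.   57.3]
s2 front edge x at y=0 1.3 yaw rel deg 8.18 y range [-55.5  57.4]
a9s front edge x at y=0 13.5 yaw rel deg 0.89 y range [-55.3  56.4]
b1s front edge x at y=0 24.8 yaw rel deg -0.27 y range [-54.4  56.7]
```

```bash

python3 -m jog '[{"dp":[-0.015,-0.06,-0.014],"spin":0,"hand":56},{"dp":[-0.03,-0.13,-0.016],"spin":0,"hand":56},{"dp":[-0.045,-0.2,-0.018],"spin":0,"hand":56},{"dp":[-0.06,-0.27,-0.02],"spin":0,"hand":56},{"dp":[-0.07,-0.34,-0.02],"spin":0,"hand":56}]'; python3 go.py; python3 tilt.py b2 -10;python3 tl.py b2s 34; python3 ed.py b2s 31
```

```text
t: 9.1
tcp_pos: [0.536, 0.1228, 0.044]
orientation: [-3.132, 0.237, -0.0]
ft_force: [2.4, 10.5, 8.8]
opening: 0.639
t 9.1 cab mm [-64.4   9.7] z 44.0 yaw err deg 0.01 tilt [0.02 0.02] F cab [-10.8   0.8   8.8] q6 0.33
lid 1168 slope x,y deg [-2.59 -1.08] rect ((0.24643707275390625, 2.3251876831054688), (118.11522674560547, 88.15316772460938), 88.463134765625)
b2s 311 slope deg x,y [-2.33  0.14] z at x1 109.1 res 0.81
b2s front edge x at y=0 40.6 yaw rel deg 0.09 y range [-53.6  57.4]
```

View pics/b2sc.png

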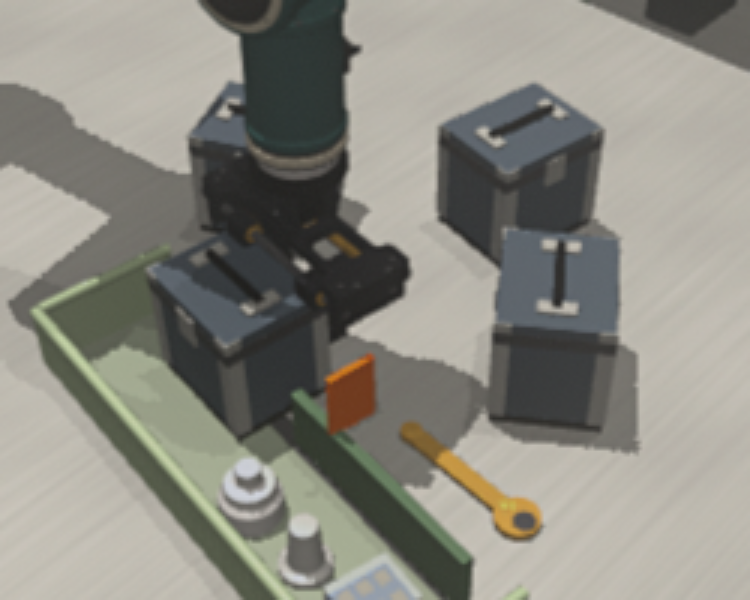

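```bash
python3 - <<'E'
from fit import *
for n,off in(("s2",1.3),("a9s",13.5),("b1s",24.8),("b2s",40.6)):
    im,d,K,T=load(n);W=cloud(im,d,K,T);c=toC(W,C0)*1e3
    o=[]
    for x in range(-75,5,6):
        m=(abs(c[...,0]-off-x)<3)&(abs(c[...,1]-20)<25)&(W[...,2]>.1)&(W[...,2]<.13); z=W[m][:,2]*1e3
        o.append((x,len(z),*np.percentile(z,[20,50,80]).round(1)) if len(z)>3 else (x,))
    print(n,*[str(t) for t in o])
E
```

```text
s2 (-75, 34, np.float64(108.1), np.float64(109.0), np.float64(110.3)) (-69, 31, np.float64(108.1), np.float64(109.0), np.float64(109.7)) (-63, 35, np.float64(107.8), np.float64(109.4), np.float64(110.7)) (-57, 28, np.float64(109.5), np.float64(110.7), np.float64(112.6)) (-51, 22, np.float64(110.3), np.float64(114.0), np.float64(116.2)) (-45, 57, np.float64(109.4), np.float64(113.0), np.float64(116.4)) (-39, 42, np.float64(109.1), np.float64(110.2), np.float64(112.3)) (-33, 41, np.float64(108.0), np.float64(109.0), np.float64(111.1)) (-27, 36, np.float64(108.0), np.float64(109.0), np.float64(110.5)) (-21, 32, np.float64(109.0), np.float64(109.7), np.float64(110.4)) (-15, 38, np.float64(108.5), np.float64(109.6), np.float64(110.4)) (-9, 40, np.float64(108.1), np.float64(109.6), np.float64(110.3)) (-3, 55, np.float64(102.9), np.float64(107.3), np.float64(109.2)) (3, 9, np.float64(100.1), np.float64(102.6), np.float64(107.2))
a9s (-75, 37, np.float64(109.1), np.float64(110.3), np.float64(112.4)) (-69, 36, np.float64(109.3), np.float64(110.0), np.float64(110.9)) (-63, 33, np.float64(108.8
[... 1949 characters left out ...]
float64(111.1), np.float64(113.0)) (-51, 21, np.float64(111.1), np.float64(112.2), np.float64(114.7)) (-45, 52, np.float64(112.8), np.float64(116.9), np.float64(118.2)) (-39, 49, np.float64(110.0), np.float64(111.4), np.float64(114.4)) (-33, 41, np.float64(108.6), np.float64(110.4), np.float64(111.6)) (-27, 43, np.float64(108.9), np.float64(109.7), np.float64(111.0)) (-21, 38, np.float64(108.6), np.float64(109.8), np.float64(110.2)) (-15, 42, np.float64(108.2), np.float64(109.9), np.float64(110.6)) (-9, 39, np.float64(108.2), np.float64(109.0), np.float64(110.6)) (-3, 44, np.float64(108.1), np.float64(109.1), np.float64(109.9)) (3, 31, np.float64(101.5), np.float64(104.1), np.float64(108.0))
```

```bash

python3 -m jog '[{"dp":[-0.01,0,-0.03],"spin":0,"hand":56},{"dp":[-0.02,0,-0.05],"spin":0,"hand":56}]'; python3 go.py; python3 tilt.py b3 -10;python3 tl.py b3s 34; python3 ed.py b3s 31; python3 -c "
from bench import manip
s=manip.read_state();print(s['joint_pos'].round(4),s['wrist_torque'].round(2),s['ft_force'].round(1))"
```

```text
t: 9.35
tcp_pos: [0.5362, 0.1234, 0.0424]
orientation: [-3.13, 0.238, -0.004]
ft_force: [1.9, 8.0, 8.2]
opening: 0.635
t 9.35 cab mm [-65.    9.8] z 42.4 yaw err deg -0.04 tilt [0.15 0.11] F cab [-8.2  0.7  8.2] q6 0.33
lid 1215 slope x,y deg [-1.83 -1.01] rect ((0.567138671875, 3.6653671264648438), (118.05111694335938, 88.64625549316406), 87.36827087402344)
b3s 311 slope deg x,y [-1.66 -0.06] z at x1 108.8 res 0.8
b3s front edge x at y=0 40.3 yaw rel deg 0.33 y range [-53.1  57.7]
[1.8020e-01 2.3230e-01 2.0422e+00 1.7000e-03 8.6410e-01 3.3090e-01] [ 0.57  0.3  -0.13] [2.  6.8 6. ]
```

```bash

python3 -m jog '[{"dp":[0,0.02,-0.03],"spin":0,"hand":56},{"dp":[0,0.03,-0.04],"spin":0,"hand":56}]'; python3 go.py; python3 tilt.py b4 -10;python3 tl.py b4s 34; python3 ed.py b4s 31
```

```text
t: 9.6
tcp_pos: [0.5363, 0.124, 0.0421]
orientation: [3.132, -0.236, 0.002]
ft_force: [-4.8, -2.6, 19.2]
opening: 0.634
t 9.6 cab mm [-65.6   9.8] z 42.1 yaw err deg 0.03 tilt [ 0.09 -0.02] F cab [ 3.3 -4.3 19.2] q6 0.33
lid 1203 slope x,y deg [-1.45 -0.9 ] rect ((-1.5967330932617188, 2.3141632080078125), (117.41768646240234, 87.58989715576172), 89.4927749633789)
b4s 294 slope deg x,y [-0.16  0.2 ] z at x1 109.4 res 0.8
b4s front edge x at y=0 39.4 yaw rel deg -0.4 y range [-54.   57.2]
```

```bash

python3 -m jog '[{"dp":[-0.012,-0.05,-0.03],"spin":0,"hand":56},{"dp":[-0.024,-0.1,-0.03],"spin":0,"hand":56},{"dp":[-0.036,-0.15,-0.03],"spin":0,"hand":56},{"dp":[-0.045,-0.2,-0.03],"spin":0,"hand":56},{"dp":[-0.055,-0.25,-0.03],"spin":0,"hand":56}]'; python3 go.py; python3 tilt.py b5 0;python3 tl.py b5s 44; python3 ed.py b5s 41
```

```text
t: 10.15
tcp_pos: [0.5357, 0.1131, 0.0426]
orientation: [-3.129, 0.238, -0.009]
ft_force: [1.6, 9.7, 9.5]
opening: 0.636
t 10.15 cab mm [-54.8  10.9] z 42.6 yaw err deg -0.04 tilt [0.33 0.15] F cab [-9.8  0.2  9.5] q6 0.31
lid 1209 slope x,y deg [-1.64 -1.06] rect ((9.578453063964844, 3.3418197631835938), (116.14749908447266, 88.39994049072266), 88.30304718017578)
b5s 308 slope deg x,y [-2.02 -0.14] z at x1 108.9 res 0.78
b5s front edge x at y=0 50.0 yaw rel deg 0.05 y range [-52.3  58.5]
```

```bash

python3 -m jog '[{"dp":[0.006,0.03,0.0],"spin":0,"hand":56},{"dp":[0.012,0.07,0.02],"spin":0,"hand":56},{"dp":[-0.05,0.1,0.06],"spin":0,"hand":56},{"dp":[-0.12,0.12,0.06],"spin":0,"hand":56},{"dp":[-0.145,0.125,0.06],"spin":0,"hand":56}]'; python3 go.py -60 3; python3 tilt.py b6 0;python3 tl.py b6s 44; python3 ed.py b6s 41
```

```text
t: 10.7
tcp_pos: [0.5272, 0.1188, 0.0449]
orientation: [-3.13, 0.238, -0.006]
ft_force: [-0.6, -0.4, -0.9]
opening: 0.635
t 10.7 cab mm [-59.1   1.6] z 44.9 yaw err deg -0.03 tilt [0.23 0.1 ] F cab [ 0.5 -0.6 -0.9] q6 0.33
need dp [0.03  0.013] spin 0.0
lid 1301 slope x,y deg [-1.01 -0.99] rect ((6.477516174316406, 3.4085655212402344), (93.01993560791016, 116.55215454101562), 0.5483238697052002)
b6s 309 slope deg x,y [-1.33 -0.03] z at x1 108.9 res 0.78
b6s front edge x at y=0 50.5 yaw rel deg 0.37 y range [-52.9  58.3]
```

```bash

python3 -m jog '[{"dp":[0.01,0,-0.03],"spin":0,"hand":56},{"dp":[0.02,0,-0.06],"spin":0,"hand":56},{"dp":[0.02,0,-0.06],"spin":0,"hand":56}]'; python3 go.py
python3 -m jog '[{"dp":[0.0,0,-0.02],"spin":0,"hand":56},{"dp":[0.0,0,-0.03],"spin":0,"hand":56},{"dp":[0.0,0,-0.03],"spin":0,"hand":56}]'; python3 go.py
```

```text
t: 11.05
tcp_pos: [0.5281, 0.1187, 0.0422]
orientation: [-3.131, 0.238, -0.005]
ft_force: [-2.0, -0.3, 4.3]
opening: 0.635
t 11.05 cab mm [-59.2   2.5] z 42.2 yaw err deg -0.03 tilt [0.19 0.09] F cab [ 0.6 -1.9  4.3] q6 0.33
t: 11.35
tcp_pos: [0.5281, 0.1187, 0.0421]
orientation: [-3.131, 0.238, -0.004]
ft_force: [-5.1, -0.8, 12.5]
opening: 0.635
t 11.35 cab mm [-59.2   2.5] z 42.1 yaw err deg -0.04 tilt [0.14 0.09] F cab [ 1.5 -5.  12.5] q6 0.33
```

```bash

python3 -m jog '[{"dp":[-0.008,-0.05,-0.03],"spin":0,"hand":56},{"dp":[-0.016,-0.1,-0.04],"spin":0,"hand":56},{"dp":[-0.024,-0.15,-0.04],"spin":0,"hand":56},{"dp":[-0.032,-0.2,-0.04],"spin":0,"hand":56},{"dp":[-0.04,-0.25,-0.04],"spin":0,"hand":56}]'; python3 go.py; python3 tilt.py b7 4;python3 tl.py b7s 50; python3 ed.py b7s 50
```

```text
t: 11.85
tcp_pos: [0.5293, 0.1086, 0.0428]
orientation: [-3.126, 0.241, -0.012]
ft_force: [1.9, 8.9, 9.7]
opening: 0.634
t 11.85 cab mm [-49.4   5.2] z 42.8 yaw err deg -0.14 tilt [0.48 0.33] F cab [-9.1  0.5  9.7] q6 0.3
lid 1229 slope x,y deg [-1.67 -1.05] rect ((15.390888214111328, 4.466728210449219), (119.90176391601562, 86.87205505371094), 88.98489379882812)
b7s 303 slope deg x,y [0.29 0.13] z at x1 109.4 res 0.75
b7s front edge x at y=0 56.1 yaw rel deg 0.23 y range [-52.7  59.5]
```

```bash

python3 -m jog '[{"dp":[-0.02,-0.06,-0.03],"spin":0.02,"hand":56},{"dp":[-0.04,-0.12,-0.035],"spin":0.02,"hand":56},{"dp":[-0.06,-0.18,-0.035],"spin":0.02,"hand":56},{"dp":[-0.08,-0.24,-0.035],"spin":0.02,"hand":56},{"dp":[-0.1,-0.3,-0.035],"spin":0.02,"hand":56}]'; python3 go.py; python3 tilt.py b8 14;python3 tl.py b8s 64; python3 ed.py b8s 64
```

```text
t: 12.4
tcp_pos: [0.528, 0.0955, 0.0438]
orientation: [-3.122, 0.238, -0.023]
ft_force: [2.0, 9.8, 8.7]
opening: 0.63
t 12.4 cab mm [-36.2   5.9] z 43.8 yaw err deg -0.05 tilt [0.89 0.53] F cab [-10.    0.5   8.7] q6 0.27
lid 1233 slope x,y deg [-1.89 -1.07] rect ((29.009567260742188, 4.337894439697266), (118.04811096191406, 87.86337280273438), 88.14552307128906)
b8s 321 slope deg x,y [-1.32  0.36] z at x1 109.1 res 0.77
b8s front edge x at y=0 69.3 yaw rel deg 0.1 y range [-52.   59.3]
```

```bash

python3 -m jog '[{"dp":[-0.02,-0.07,-0.04],"spin":0,"hand":56},{"dp":[-0.04,-0.15,-0.05],"spin":0,"hand":56},{"dp":[-0.06,-0.23,-0.055],"spin":0,"hand":56},{"dp":[-0.08,-0.31,-0.055],"spin":0,"hand":56},{"dp":[-0.1,-0.38,-0.055],"spin":0,"hand":56}]'; python3 go.py; python3 tilt.py b9 30;python3 tl.py b9s 80; python3 ed.py b9s 80
```

```text
t: 12.95
tcp_pos: [0.5273, 0.0784, 0.0443]
orientation: [-3.118, 0.24, -0.036]
ft_force: [4.0, 10.1, 11.1]
opening: 0.634
t 12.95 cab mm [-19.2   7.8] z 44.3 yaw err deg -0.14 tilt [1.36 0.74] F cab [-10.6   2.5  11.1] q6 0.24
lid 1240 slope x,y deg [-1.59 -0.95] rect ((46.29194641113281, 5.790363311767578), (119.38511657714844, 86.46939849853516), 89.1947021484375)
b9s 313 slope deg x,y [-0.79  0.41] z at x1 109.4 res 0.78
b9s front edge x at y=0 86.9 yaw rel deg 0.78 y range [-51.1  60.9]
```

View pics/b9sc.png

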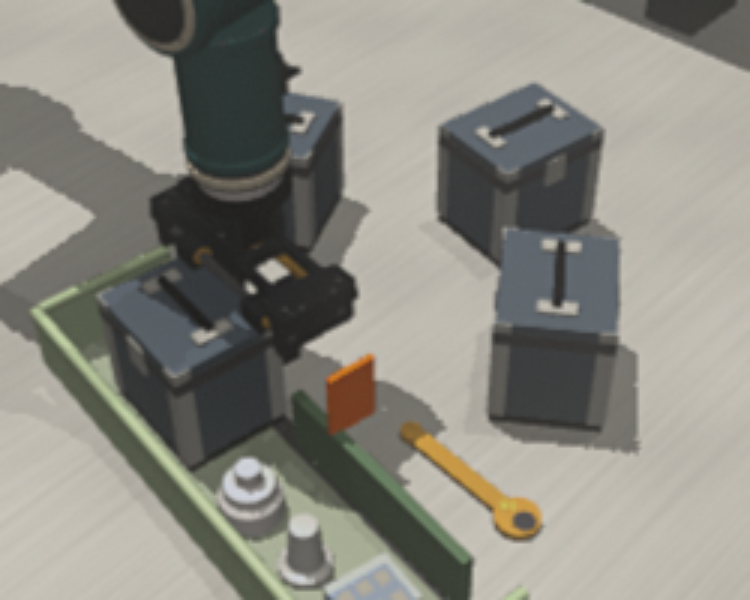

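```bash

python3 -m jog '[{"dp":[-0.025,-0.06,-0.04],"spin":0.02,"hand":56},{"dp":[-0.05,-0.12,-0.05],"spin":0.02,"hand":56},{"dp":[-0.075,-0.18,-0.06],"spin":0.02,"hand":56},{"dp":[-0.1,-0.24,-0.06],"spin":0.02,"hand":56},{"dp":[-0.12,-0.3,-0.06],"spin":0.02,"hand":56}]'; python3 go.py; python3 tilt.py c1 44;python3 tl.py c1s 94; python3 ed.py c1s 94
```

```text
t: 13.5
tcp_pos: [0.5263, 0.0654, 0.0452]
orientation: [-3.113, 0.238, -0.05]
ft_force: [3.0, 10.6, 13.2]
opening: 0.634
t 13.5 cab mm [-6.2  8.8] z 45.2 yaw err deg -0.08 tilt [1.91 0.95] F cab [-10.9   1.4  13.2] q6 0.21
lid 1256 slope x,y deg [-1.84 -1.23] rect ((59.4581298828125, 6.518718719482422), (86.08525085449219, 117.58036041259766), 0.17397846281528473)
c1s 312 slope deg x,y [-0.67  0.21] z at x1 109.6 res 0.79
c1s front edge x at y=0 100.0 yaw rel deg -0.39 y range [-50.   60.6]
```

```bash

python3 -m jog '[{"dp":[-0.02,-0.05,-0.04],"spin":0.01,"hand":56},{"dp":[-0.05,-0.1,-0.05],"spin":0.01,"hand":56},{"dp":[-0.075,-0.14,-0.06],"spin":0.01,"hand":56},{"dp":[-0.09,-0.18,-0.06],"spin":0.01,"hand":56},{"dp":[-0.1,-0.22,-0.06],"spin":0.01,"hand":56}]'; python3 go.py; python3 tilt.py c2 52;python3 tl.py c2s 102; python3 ed.py c2s 102
```

```text
t: 14.05
tcp_pos: [0.526, 0.0564, 0.0458]
orientation: [-3.109, 0.238, -0.063]
ft_force: [3.1, 11.5, 12.5]
opening: 0.636
t 14.05 cab mm [2.8 9.8] z 45.8 yaw err deg -0.1 tilt [2.42 1.16] F cab [-11.8   1.3  12.5] q6 0.18
lid 1294 slope x,y deg [-1.85 -1.27] rect ((68.47682189941406, 5.502361297607422), (115.4948501586914, 87.3821029663086), 89.57791137695312)
c2s 322 slope deg x,y [-2.14  0.38] z at x1 109.1 res 0.78
c2s front edge x at y=0 109.2 yaw rel deg 0.63 y range [-50.3  61.1]
```

```bash

python3 -m jog '[{"dp":[-0.01,-0.03,-0.04],"spin":0.01,"hand":56},{"dp":[-0.02,-0.05,-0.05],"spin":0.01,"hand":56},{"dp":[-0.03,-0.08,-0.06],"spin":0.01,"hand":56},{"dp":[-0.03,-0.1,-0.06],"spin":0.01,"hand":56},{"dp":[-0.03,-0.12,-0.06],"spin":0.01,"hand":56}]'; python3 go.py; python3 tilt.py c3 56;python3 tl.py c3s 106; python3 ed.py c3s 104
```

```text
t: 14.6
tcp_pos: [0.5272, 0.0539, 0.0457]
orientation: [-3.102, 0.239, -0.07]
ft_force: [-1.4, 22.9, 14.0]
opening: 0.636
t 14.6 cab mm [ 5.  11.4] z 45.7 yaw err deg -0.17 tilt [2.7 1.5] F cab [-22.4  -4.8  14. ] q6 0.17
lid 1274 slope x,y deg [-1.68 -1.17] rect ((71.74063110351562, 6.480838775634766), (118.11528015136719, 86.66161346435547), 89.47962188720703)
c3s 321 slope deg x,y [-1.52  0.18] z at x1 108.9 res 0.78
c3s front edge x at y=0 111.5 yaw rel deg 0.71 y range [-48.2  61.5]
```

```bash

python3 -m jog '[{"dp":[0,0,0.03],"spin":0,"hand":56},{"dp":[0,0,0.08],"spin":0,"hand":56},{"dp":[0,0.02,0.12],"spin":0,"hand":56},{"dp":[0,0.06,0.12],"spin":0,"hand":56},{"dp":[0.01,0.1,0.12],"spin":0,"hand":56}]'; python3 go.py; 
python3 -m jog '[{"dp":[0.03,0.2,0.03],"spin":0,"hand":56},{"dp":[0.06,0.4,0.03],"spin":0,"hand":56},{"dp":[0.09,0.6,0.03],"spin":0,"hand":56},{"dp":[0.12,0.8,0.03],"spin":0,"hand":56},{"dp":[0.15,1.0,0.03],"spin":0,"hand":56}]'; python3 go.py;python3 tilt.py c4 56;python3 tl.py c4s 106; python3 ed.py c4s 104; python3 - <<'E'
from fit import *
im,d,K,T=snap("top","c4t"); cv2.imwrite("pics/c4tc.png",cv2.resize(im[60:340,150:430,::-1],None,fx=2.1,fy=2.1))
E
python3 ed.py c4t 104
```

```text
t: 15.15
tcp_pos: [0.5273, 0.0587, 0.0513]
orientation: [-3.102, 0.239, -0.069]
ft_force: [0.3, 0.6, 0.9]
opening: 0.639
t 15.15 cab mm [ 0.3 10.8] z 51.3 yaw err deg -0.18 tilt [2.66 1.49] F cab [-0.6  0.2  0.9] q6 0.18
t: 15.65
tcp_pos: [0.5349, 0.1098, 0.0527]
orientation: [-3.102, 0.238, -0.069]
ft_force: [-0.2, -0.7, -0.1]
opening: 0.638
t 15.65 cab mm [-51.4  10.6] z 52.7 yaw err deg -0.15 tilt [2.66 1.49] F cab [ 0.8 -0.1 -0.1] q6 0.28
lid 1514 slope x,y deg [-1.   -0.97] rect ((66.64067077636719, 6.384639739990234), (117.81653594970703, 94.95387268066406), 89.73609161376953)
c4s 326 slope deg x,y [-0.39  0.1 ] z at x1 109.1 res 0.77
c4s front edge x at y=0 110.8 yaw rel deg 0.16 y range [-49.1  63.1]
c4t front edge x at y=0 110.2 yaw rel deg 1.03 y range [-46.4  60.2]
```

View pics/c4tc.png

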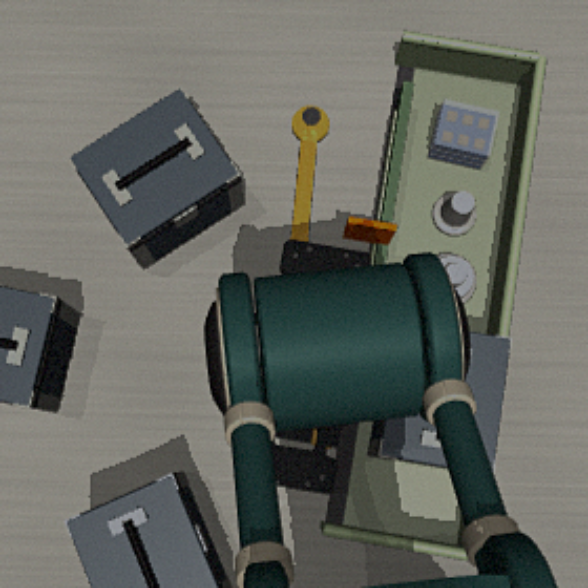

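View pics/c4sc.png

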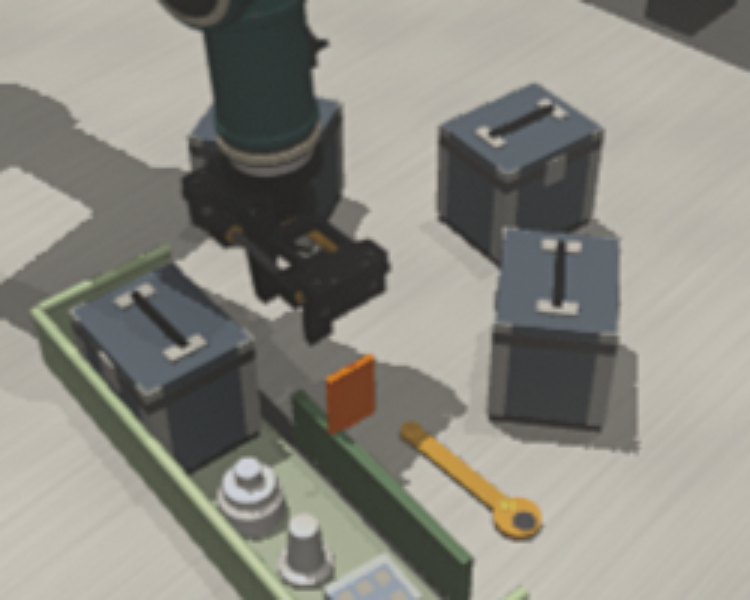

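```bash

python3 -m jog '[{"dp":[0,0.2,0.9],"spin":0,"hand":30},{"dp":[0,0.3,1.8],"spin":0,"hand":0},{"dp":[0.5,0.8,2.4],"spin":0,"hand":0},{"dp":[1,1.6,2.4],"spin":0,"hand":0},{"dp":[1.5,2.5,2.4],"spin":0,"hand":0}]'; python3 go.py -18 175; python3 - <<'E'
from fit import *
im,d,K,T=snap("top","c5t"); cv2.imwrite("pics/c5tc.png",cv2.resize(im[60:340,150:430,::-1],None,fx=2.1,fy=2.1))
E
python3 ed.py c5t 104
```

```text
t: 16.25
tcp_pos: [0.6115, 0.2347, 0.1755]
orientation: [-3.101, 0.239, -0.076]
ft_force: [1.0, -0.6, -0.2]
opening: 0.205
t 16.25 cab mm [-186.4   67.5] z 175.5 yaw err deg -0.18 tilt [2.93 1.55] F cab [ 0.5  1.1 -0.2] q6 0.47
need dp [ 1.618 -3.653] spin 0.02
c5t front edge x at y=0 109.6 yaw rel deg 0.16 y range [-50.3  59.7]
```

View pics/c5tc.png

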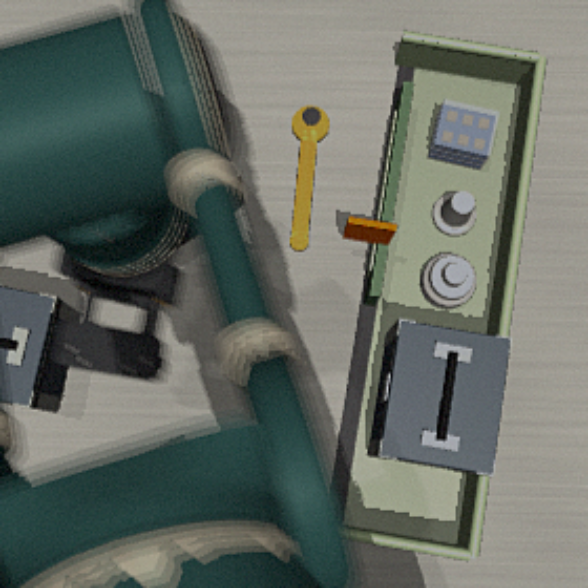

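```bash
python3 - <<'E'
from fit import *
im,d,K,T=load("c5t");W=cloud(im,d,K,T)
C=fitcab("c5t"); print(C)
for CC in(C,C0):
  c0=fromC((.066,.005),CC); mc=crate(W,.105,.114,c=c0,r=.085)
  q=toC(W[mc],CC)*1e3; r=cv2.minAreaRect(q.astype(np.float32)); print(r); print(cv2.boxPoints(r).round(1).tolist())
E
```

```text
(array([0.51496617, 0.06260632]), np.float32(-0.15184256), array([-0.15125975, -0.98849404], dtype=float32), array([ 0.98849404, -0.15125975], dtype=float32), (np.float64(-0.1165240112071193), np.float64(0.3265476148825835), 890))
((66.87196350097656, 6.860805511474609), (93.55250549316406, 113.12025451660156), 0.16776342689990997)
[[19.899999618530273, 63.29999923706055], [20.299999237060547, -49.79999923706055], [113.80000305175781, -49.599998474121094], [113.5, 63.599998474121094]]
((65.15505981445312, 4.806453704833984), (93.55440521240234, 113.12255096435547), 0.13514432311058044)
[[18.200000762939453, 61.29999923706055], [18.5, -51.900001525878906], [112.0999984741211, -51.599998474121094], [111.80000305175781, 61.5]]
```

The crate measures home: x ≈ 65–67 mm, y ≈ 5–7 mm, and 0.15° off square. Next, the door.

```bash

python3 -m jog '[{"dp":[0.5,-0.5,0],"spin":0,"hand":0},{"dp":[1.2,-1.0,0],"spin":0,"hand":0},{"dp":[1.7,-1.8,0],"spin":0,"hand":0},{"dp":[1.7,-2.6,0],"spin":0,"hand":0},{"dp":[1.68,-3.4,0],"spin":0,"hand":0}]'; python3 go.py -18 178
```

```text
t: 16.8
tcp_pos: [0.6985, 0.0698, 0.1734]
orientation: [-3.096, 0.234, -0.077]
ft_force: [-0.4, 0.9, 1.5]
opening: 0.006
t 16.8 cab mm [-36.5 178.4] z 173.4 yaw err deg -0.03 tilt [2.98 1.82] F cab [-0.8 -0.5  1.5] q6 0.19
need dp [-0.063 -0.364] spin 0.0
```

```bash

python3 -m jog '[{"dp":[-0.06,-0.36,0],"spin":0,"hand":0},{"dp":[-0.06,-0.36,-0.5],"spin":0,"hand":0},{"dp":[-0.06,-0.36,-1.0],"spin":0,"hand":0},{"dp":[-0.06,-0.36,-1.4],"spin":0,"hand":0},{"dp":[-0.06,-0.36,-1.7],"spin":0,"hand":0}]'; python3 go.py -18 165; python3 -m jog '[{"dp":[0,0,0],"spin":0,"hand":0}]'; python3 go.py -18 165;python3 tilt.py d1 56
```

```text
t: 17.3
tcp_pos: [0.6942, 0.0521, 0.0864]
orientation: [-3.096, 0.234, -0.073]
ft_force: [0.1, -0.1, -0.5]
opening: 0.005
t 17.3 cab mm [-18.3 176.8] z 86.4 yaw err deg -0.02 tilt [2.85 1.83] F cab [ 0.1  0.1 -0.5] q6 0.15
need dp [-0.234  0.029] spin 0.0
t: 17.4
tcp_pos: [0.692, 0.0525, 0.0835]
orientation: [-3.097, 0.234, -0.066]
ft_force: [-0.3, -0.1, -0.2]
opening: 0.004
t 17.4 cab mm [-18.4 174.6] z 83.5 yaw err deg -0.0 tilt [2.57 1.84] F cab [ 0.2 -0.3 -0.2] q6 0.15
need dp [-0.19   0.021] spin 0.0
lid 1504 slope x,y deg [-0.88 -1.04] rect ((66.75154113769531, 5.996387481689453), (117.26292419433594, 95.45027160644531), 89.24458312988281)
```

View pics/d1sc.png

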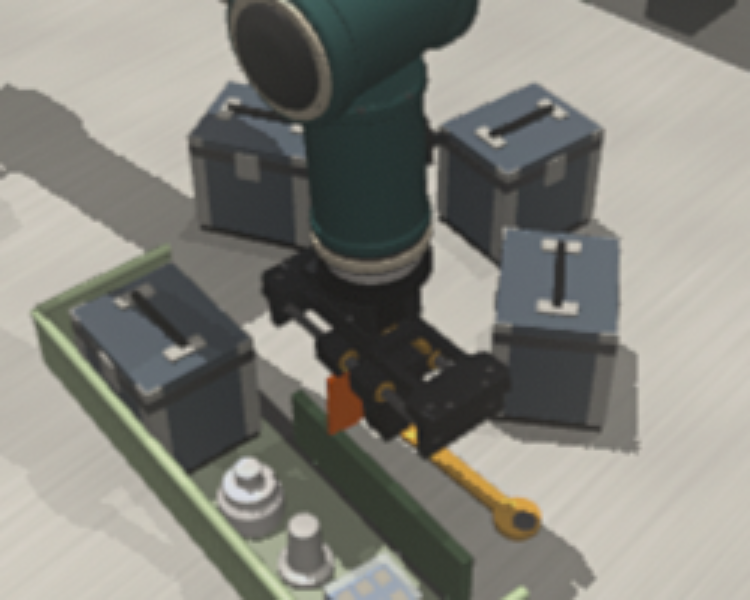

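```bash

python3 -m jog '[{"dp":[-0.2,0.03,0],"spin":0,"hand":0},{"dp":[-0.4,0.06,0],"spin":0,"hand":0},{"dp":[-0.6,0.09,0],"spin":0,"hand":0},{"dp":[-0.8,0.12,0],"spin":0,"hand":0},{"dp":[-1.0,0.15,0],"spin":0,"hand":0}]'; python3 go.py -18 -30; 
python3 -m jog '[{"dp":[-0.2,0.03,0],"spin":0,"hand":0},{"dp":[-0.4,0.06,0],"spin":0,"hand":0},{"dp":[-0.6,0.09,0],"spin":0,"hand":0},{"dp":[-0.8,0.12,0],"spin":0,"hand":0},{"dp":[-1.0,0.15,0],"spin":0,"hand":0}]'; python3 go.py -18 -30; python3 tilt.py d2 56
```

```text
t: 17.95
tcp_pos: [0.6439, 0.0603, 0.0862]
orientation: [-3.096, 0.233, -0.076]
ft_force: [5.0, 0.1, -2.6]
opening: 0.005
t 17.95 cab mm [-18.8 125.8] z 86.2 yaw err deg -0.0 tilt [2.96 1.85] F cab [-0.8  5.  -2.6] q6 0.17
need dp [-3.083  0.453] spin 0.0
t: 18.45
tcp_pos: [0.5952, 0.0679, 0.0879]
orientation: [-3.095, 0.233, -0.085]
ft_force: [5.8, -0.2, -2.5]
opening: 0.002
t 18.45 cab mm [-19.   76.5] z 87.9 yaw err deg 0.0 tilt [3.3  1.85] F cab [-0.6  5.8 -2.5] q6 0.18
need dp [-2.109  0.301] spin -0.0
lid 1492 slope x,y deg [-0.99 -0.97] rect ((66.69523620605469, 6.294376373291016), (115.80558776855469, 94.61943817138672), 89.7067642211914)
```

View pics/d2sc.png

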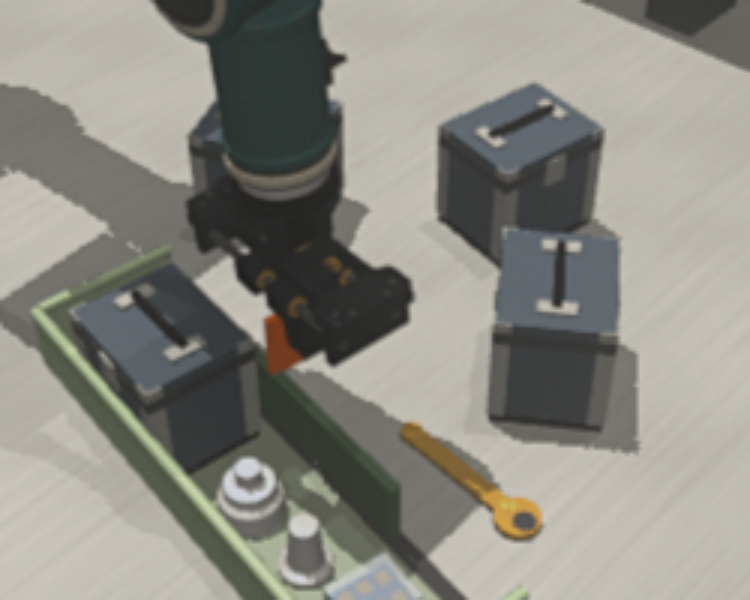

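The door is sliding under about 6 N and clears the crate. Continuing.

```bash

python3 -m jog '[{"dp":[-0.2,0.03,0],"spin":0,"hand":0},{"dp":[-0.4,0.06,0],"spin":0,"hand":0},{"dp":[-0.6,0.09,0],"spin":0,"hand":0},{"dp":[-0.8,0.12,0],"spin":0,"hand":0},{"dp":[-1.0,0.14,0],"spin":0,"hand":0}]'; python3 go.py -18 -30; 
python3 -m jog '[{"dp":[-0.2,0.03,0],"spin":0,"hand":0},{"dp":[-0.35,0.05,0],"spin":0,"hand":0},{"dp":[-0.5,0.07,0],"spin":0,"hand":0},{"dp":[-0.65,0.09,0],"spin":0,"hand":0},{"dp":[-0.8,0.11,0],"spin":0,"hand":0}]'; python3 go.py -18 -30
```

```text
t: 19.0
tcp_pos: [0.5449, 0.0756, 0.0894]
orientation: [-3.094, 0.233, -0.09]
ft_force: [6.3, 2.5, -1.9]
opening: 0.005
t 19.0 cab mm [-19.1  25.7] z 89.4 yaw err deg -0.01 tilt [3.47 1.91] F cab [-3.5  5.8 -1.9] q6 0.2
need dp [-1.104  0.146] spin 0.0
t: 19.5
tcp_pos: [0.5065, 0.0816, 0.0909]
orientation: [-3.092, 0.233, -0.097]
ft_force: [5.4, 1.7, -1.6]
opening: 0.007
t 19.5 cab mm [-19.2 -13.3] z 90.9 yaw err deg -0.03 tilt [3.75 1.96] F cab [-2.5  5.1 -1.6] q6 0.22
need dp [-0.334  0.026] spin 0.0
```

```bash

python3 -m jog '[{"dp":[-0.1,0.015,0],"spin":0,"hand":0},{"dp":[-0.18,0.025,0],"spin":0,"hand":0},{"dp":[-0.25,0.035,0],"spin":0,"hand":0}]'; python3 go.py -18 -30; 
python3 -m jog '[{"dp":[-0.05,0.007,0],"spin":0,"hand":0},{"dp":[-0.1,0.015,0],"spin":0,"hand":0},{"dp":[-0.12,0.018,0],"spin":0,"hand":0}]'; python3 go.py -18 -30;python3 tilt.py d3 56
```

```text
t: 19.8
tcp_pos: [0.4947, 0.0836, 0.0918]
orientation: [-3.092, 0.233, -0.101]
ft_force: [4.9, -0.3, -0.8]
opening: 0.007
t 19.8 cab mm [-19.4 -25.2] z 91.8 yaw err deg -0.04 tilt [3.89 1.98] F cab [-0.4  4.9 -0.8] q6 0.23
need dp [-0.098 -0.013] spin 0.01
t: 20.1
tcp_pos: [0.4887, 0.0845, 0.092]
orientation: [-3.091, 0.233, -0.102]
ft_force: [5.7, -0.3, -0.6]
opening: 0.0
t 20.1 cab mm [-19.4 -31.3] z 92.0 yaw err deg -0.04 tilt [3.91 1.98] F cab [-0.6  5.7 -0.6] q6 0.23
need dp [ 0.021 -0.031] spin 0.01
lid 1473 slope x,y deg [-0.96 -0.91] rect ((67.13471984863281, 5.94683837890625), (94.16260528564453, 117.29249572753906), 0.696008026599884)
```

View pics/d3sc.png

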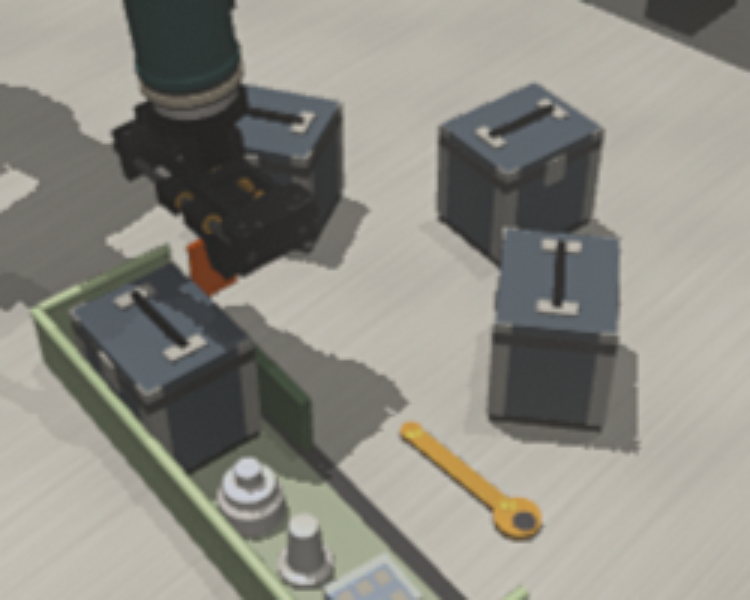

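```bash

for i in 1 ; do python3 -m jog '[{"dp":[-0.04,0.005,0],"spin":0,"hand":0},{"dp":[-0.08,0.01,0],"spin":0,"hand":0},{"dp":[-0.1,0.013,0],"spin":0,"hand":0}]'; done; python3 go.py -18 -30; python3 -m jog '[{"dp":[-0.04,0.005,0],"spin":0,"hand":0},{"dp":[-0.08,0.01,0],"spin":0,"hand":0},{"dp":[-0.1,0.013,0],"spin":0,"hand":0}]';python3 go.py -18 -30
```

```text
t: 20.45
tcp_pos: [0.4885, 0.0846, 0.0932]
orientation: [-3.091, 0.232, -0.118]
ft_force: [18.6, -3.0, -10.7]
opening: 0.009
t 20.45 cab mm [-19.5 -31.4] z 93.2 yaw err deg -0.03 tilt [4.52 1.94] F cab [  0.1  18.9 -10.7] q6 0.23
need dp [ 0.024 -0.034] spin 0.0
t: 20.75
tcp_pos: [0.4886, 0.0846, 0.0945]
orientation: [-3.09, 0.232, -0.135]
ft_force: [18.5, -3.9, -9.8]
opening: 0.008
t 20.75 cab mm [-19.5 -31.4] z 94.5 yaw err deg -0.02 tilt [5.15 1.89] F cab [ 1.1 18.8 -9.8] q6 0.24
need dp [ 0.024 -0.035] spin 0.0
```

The force jumped to 19 N with no further motion, so the door is at its stop. Backing off along +y, then up, then checking.

```bash

python3 -m jog '[{"dp":[0.15,-0.02,0],"spin":0,"hand":0},{"dp":[0.35,-0.05,0],"spin":0,"hand":0},{"dp":[0.55,-0.05,0.3],"spin":0,"hand":0},{"dp":[0.6,-0.05,1.0],"spin":0,"hand":0},{"dp":[0.6,-0.05,1.8],"spin":0,"hand":0}]'; python3 go.py
python3 -m jog '[{"dp":[0.3,0.6,0.7],"spin":0,"hand":0},{"dp":[0.6,1.4,0.8],"spin":0,"hand":0},{"dp":[0.8,2.3,0.8],"spin":0,"hand":0},{"dp":[0.8,3.2,0.8],"spin":0,"hand":0},{"dp":[0.8,4.1,0.8],"spin":0,"hand":0}]'; python3 -m jog '[{"dp":[0,0.8,0],"spin":0,"hand":0},{"dp":[0,1.4,0],"spin":0,"hand":0},{"dp":[0,1.4,0],"spin":0,"hand":0}]'; python3 go.py; python3 tilt.py e1 56; python3 - <<'E'
from fit import *
im,d,K,T=snap("top","e1t"); cv2.imwrite("pics/e1tc.png",cv2.resize(im[60:340,150:430,::-1],None,fx=2.1,fy=2.1))
W=cloud(im,d,K,T);C=fitcab("top0")
c0=fromC((.066,.005),C); mc=crate(W,.105,.114,c=c0,r=.085)
q=toC(W[mc],C)*1e3; print("crate",cv2.minAreaRect(q.astype(np.float32)))
hsv=cv2.cvtColor(im,cv2.COLOR_RGB2HSV);c=toC(W,C)*1e3
m=(hsv[...,0]>30)&(hsv[...,0]<85)&(abs(W[...,2]-.06)<.01)&(abs(c[...,0])<9)&(abs(c[...,1])<110);print("door y",c[m][:,1].min(),c[m][:,1].max())
mo=((hsv[...,0]<10)|(hsv[...,0]>175))&(hsv[...,1]>170)&(W[...,2]>.09)&(abs(c[...,0])<60)&(abs(c[...,1])<150); print("plate",mo.sum(),np.percentile(c[mo],[2,50,98],axis=0).round(1).tolist())
im0,d0,_,_=load("top0");W0=cloud(im0,d0,K,T);h0=cv2.cvtColor(im0,cv2.COLOR_RGB2HSV)
df=np.abs(im.astype(int)-im0).max(-1); 
for nm,u,v in(("head",364,193),("arbor",367,160),("cases",371,122),("spanner",296,145)):
    print(nm,np.median(df[v-14:v+14,u-12:u+12]),np.percentile(df[v-14:v+14,u-12:u+12],95))
E
```

```text
t: 21.25
tcp_pos: [0.5164, 0.0819, 0.1828]
orientation: [-3.092, 0.232, -0.123]
ft_force: [0.7, 0.2, 0.8]
opening: 0.008
t 21.25 cab mm [-21.   -3.5] z 182.8 yaw err deg -0.02 tilt [4.7  1.86] F cab [-0.3  0.7  0.8] q6 0.23
t: 21.75
tcp_pos: [0.5556, 0.2882, 0.2217]
orientation: [-3.094, 0.233, -0.119]
ft_force: [0.1, 0.2, 0.5]
opening: 0.008
t: 22.05
tcp_pos: [0.5541, 0.3615, 0.2202]
orientation: [-3.095, 0.227, -0.113]
ft_force: [0.2, -0.3, -0.1]
opening: 0.008
t 22.05 cab mm [-303.1   -8.3] z 220.2 yaw err deg 0.19 tilt [4.32 1.76] F cab [ 0.2  0.2 -0.1] q6 0.7
lid 1505 slope x,y deg [-0.88 -0.9 ] rect ((66.69441223144531, 7.4496002197265625), (94.88404846191406, 115.927001953125), 0.42858970165252686)
crate ((66.78524017333984, 6.782253265380859), (93.61767578125, 113.14314270019531), 0.1450941413640976)
door y -99.18835036991877 100.29092328552997
plate 1 [[-12.7, -52.2], [-12.7, -52.2], [-12.7, -52.2]]
head 25.0 31.0
arbor 24.0 30.0
cases 22.0 28.449999999999932
spanner 25.0 30.449999999999932
```

View pics/e1tc.png

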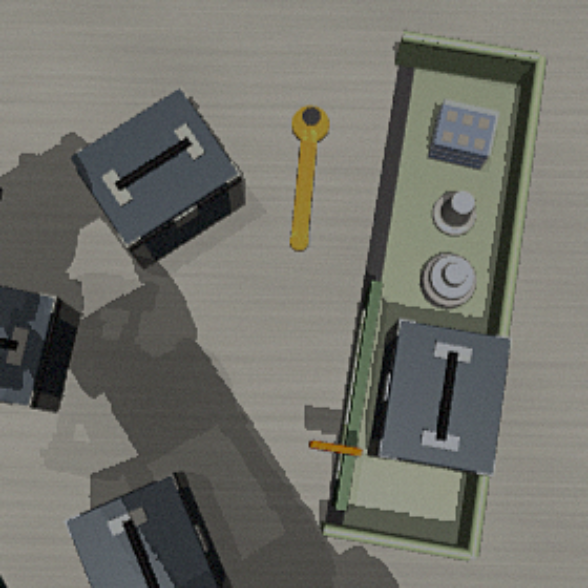

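View pics/e1sc.png

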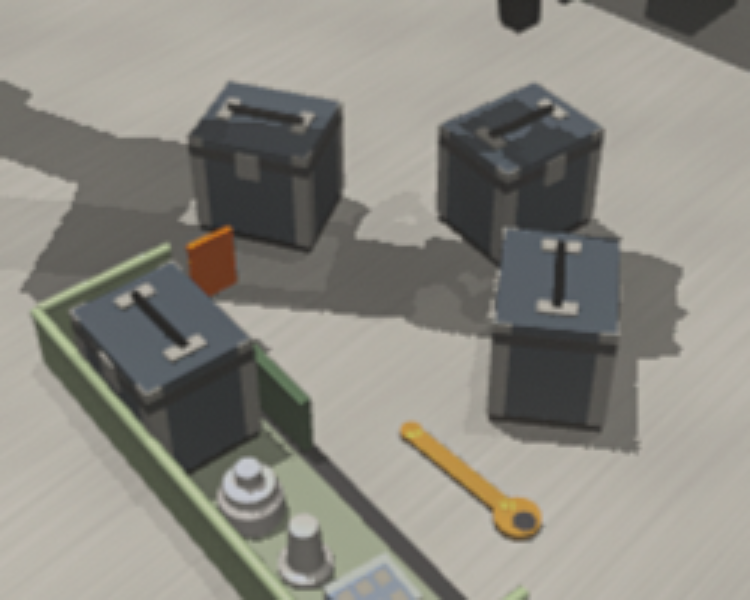

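The top view shows the crate square against the back wall (crop 445,395) and the door spanning y = -99 to +100 mm, which is shut. The bystanders are unchanged apart from a uniform change in lighting. Handing in.

```bash
python3 -c "
from bench import manip
print(manip.finish_job())"
```

```text
the job is handed in; nothing more can be done
None
```

I pushed the crate in until it sat square against the back wall, then pushed the door shut by its orange plate. I handed the job in at about 22 s. The one lapse is that the crate tipped slightly at the start of the push.

**Tipping:** My first push, at 48 mm, tipped the crate about 2–3°. I backed off and it settled flat. The gripper body overhangs the fingers and rested on the lid, so I could not get below about 42 mm. The rest of the push was at 42–46 mm, above the 40 mm you gave, with about 9–14 N of pressure on the lid to hold it down. Measured lean during that push mostly stayed within about 1° of its unloaded reading. That reading itself shifted by up to about 1.3° from place to place, so small tilts are uncertain. One press-and-retreat also leaned the crate back about 1°.

**Final checks:**

| Item | Result |
|---|---|
| Crate position | x ≈ 65–67 mm, y ≈ 5–7 mm (allowed -55 to +10); the two cabinet fits differ by about 2 mm |
| Crate squareness | about 0.15° off in the top view |
| Crate contact | push force rose to 22 N at the back wall |
| Door | panel spans y = -99 to +100 mm; stopped hard at 19 N |
| Boring head, cases, arbor, spanner | no visible movement in before-and-after pictures |

The tool drifted to about 5° of tilt during the pushes, which did not affect the result.

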